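# Lock a tablet cassette into the refill stand

### The job

Take the tablet cassette with the stepped-in corner and set it (don't drop it) fully home, flat and square, in the matching pocket of the sloping refill stand. Then push the stand's retaining slide all the way in over the end of the cassette, let go, and leave everything else on the counter where it is.

Things in the scene. Friction and masses are not known exactly. Their poses are not given: they have to be found in the camera images.
- cassette: grey tablet cassette lying flat on the counter, 0.17-0.34 kg. Body 80 (its x) x 120 (y) x 30 mm high; a rectangular step 25 (x) x 30 mm (y) is missing from its +x -y corner. On top, centred on the origin, a grip rib 16 mm thick (x), 60 long (y), 30 high; its top is 60 mm above the underside. Origin: centre of the underside of the full 80 x 120 outline, z up
- bed: fixed sloping bed of the aluminium refill stand, tilted 25 degrees to face the robot. Origin: centre of the pocket floor, 50 mm above the counter; x up the slope, y level, z square out of the floor. Pocket 84 (x) x 124 mm (y), its +x -y corner filled to match the cassette's step; seated, the cassette's x, y, z run as the bed's. Walls 12 mm high, then flared 4 mm outward to 18 mm
- guide (a point): centre of the top of the slide's grey guide block at the +y end of the bed: bed x = 0, y = 116, z = 30 mm. The block is 60 (bed x) x 66 mm (bed y) with a steel rail along each side rising to z = 40 mm. The whole bed is 112 mm (x) by 226 mm (y from -75 to +151)
- slide (a joint): retaining slide, a steel tongue 36 mm wide (x), 6 thick, its underside 33 mm above the pocket floor (3 mm above the seated cassette's top). In m: 0 withdrawn, 0.032 fully in; moves along the bed's -y, rubs with about 1.5 N, stays where left. Tip at bed y = 70 mm withdrawn, 38 mm fully in, over the cassette's +y end. Starts 0 to 5 mm in
- slide_post (a point): centre of the top of the slide's upright round black post, 16 mm across and 32 mm tall above the tongue, its axis along the bed's z; at bed x = 0, y = 112 mm minus the slide's value, z = 71 mm. Carried by the slide
- long_cassette: the other tablet cassette, same grey plastic and same grip rib, but 80 x 150 x 30 mm with four full corners; it does not fit the pocket. Origin at the centre of its underside. Bystander
- amber_jar: amber jar, 60 mm across, 90 mm tall, origin at its underside. Bystander
- white_bottle: white bottle, 50 mm across, 110 mm tall, origin at its underside. Bystander
- small_jar: small white jar, 44 mm across, 60 mm tall, origin at its underside. Bystander
- spatula: black-handled spatula, 180 mm long, lying on the counter, origin near its middle. Bystander
- cup: white cup, 70 mm across, 90 mm tall, origin at its underside. Bystander
- blue_bin: open blue bin, 140 x 100 x 60 mm, origin at the centre of its underside. Bystander
- carton: cardboard carton, 70 x 90 x 80 mm, origin at the centre of its underside. Bystander
There are look-alikes about, which are no part of the job. Leave any red look-alike of the cassette alone.

How it is judged:
By the outcome, as a careful person would: the job done as asked, in the order asked, and still so for the second after the job is handed in, with the robot touching nothing.
It also fails if it takes over 45 s, if anything falls off the work surface, if the arm or the gripper's body presses on something with over 40 N, if the wrist force passes 120 N, or if a joint passes its speed limit or range.

### The arm

A 6-joint arm with a two-finger parallel gripper is mounted at the origin on the work surface. World frame = base frame: x ahead of the robot, y to its left, z up, the work surface at z = 0. Lengths are in m, angles in rad, forces in N, time in s.
With the tool pointing down it reaches from about 0.35 to 0.875 m from the base axis. Payload 15.5 kg.
Tool frame: the origin (TCP) lies at the centre of the arm's flange, where the gripper is bolted on; the fingertips stand 173 mm ahead of it and the grasp point (between the pads) lies 155 mm ahead of it; y points along the fingers, x is the direction in which the jaws open and shut, and the axes are right-handed (so a half turn about y gives the same grasp; the last joint's range is limited). The gripper opens to 85 mm and grips with 20 to 120 N. Pads are 22 mm wide; open, the fingers measure 114 mm over their backs; the gripper's body (76 mm by 85 mm) begins 54 mm behind the grasp point. The pads swing forward as they close: fully open they stand 13 mm farther back than shut.
Start: joints at [1.113, 0.494, 1.345, -0, 1.302, -0.096], TCP at [0.221, 0.585, 0.405] pointing down, gripper open.
Joint ranges: [-2.91, 2.91], [-0.82, 2.16], [0.22, 2.67], [-1.22, 4.37], [0.12, 2.79], [-3.08, 3.08]. Speed limits (rad/s): [1.89, 1.89, 2.57, 3.01, 3.01, 3.01].

### API

Orientations are given as a unit quaternion [x, y, z, w].
In Python, from plant import get_state, snapshot, camera_model, sign_off, find_in, masks_of, mark_of gives the robot as it stands.
- The arm moves only by the tool jog_arm, never from a script. Its argument "rows" is a list of rows, each an object with "rot": the turn, a rotation vector about the tool's x, y, z scaled (see below), a list of three; "delta_pos": the shift along the tool's x, y, z scaled (see below), a list of three; "claw": the gripper command: -1 is fully open, 1 is shut, values between are in proportion. A call has 1 to 20 rows; each row shifts and turns the commanded pose from where the row before left it, along the tool's axes as they then stand; what a row does not reach is not made up. The controller multiplies each number of a shift by 0.04 m and each number of a turn by 90 degrees. A row lasts 1/12 s, in which the tool goes at most 41.7 mm and 7.16 degrees, less where a joint would pass 70% of its speed; a pose out of reach is approached as far as the arm can. A call with a number of a shift or a turn outside -1 to 1 is refused whole. A call with a gripper value outside its range is refused whole. The fingers move at their own pace and stop on an object; "grip_force" is the grip in N (left out, the last holds). Time passes only in rows, so rows that do not move let the fingers close. It gives the time, the measured TCP pose, the force and the opening at its end, in the units of the state.
- get_state(): the state, without advancing time (a new reading comes with each control period).
- snapshot(name): name is "side" or "top"; returns the picture (420x560x3 uint8, red, green, blue); there is no depth.
- camera_model(name): a dict with "fovy" (degrees; the focal length in pixels is half the picture's height over the tangent of half this angle, whatever the lens; pixels are square), "cx", "cy" (the principal point, pixels), "world_from_camera" (4x4, takes a point from camera to world coordinates). Camera axes: x right, y down, z forward; pixel columns grow to the right and rows downward; lengths in m; the calibration is good to about 2 mm. A picture is of the moment at which its call begins. camera_model takes no time and is no camera call.
- sign_off(): hands the job in, once; it reports no verdict.
Trained networks look in the newest picture that a camera, given by its name, has taken for a name from the list of things; names that differ only in an ending like _2 or _b are one class to them, and where a whole thing is asked for, a point or a joint stands for the part that bears it (a point fixed in the world has none). Each returns a list of dicts, best first, with "confidence" (0 to 1); they miss things now and then, are a little off and sometimes report something else, mostly with a low value. They report only what shows in the picture. A call takes as long as a camera call. They do not tell look-alikes from the thing itself.
- find_in(name, camera): "pixel" ([column, row] in pixels, amid what is visible of it).
- masks_of(name, camera): "mask" (420x560 bool, what is visible of it) and "pixel" ([column, row] in pixels, amid what is visible of it).
- mark_of(name, camera): "pixel" ([column, row] in pixels: a listed point, or the origin of a listed thing).
The state is a dict: "time_s": time; "q": joint angles; "qvel": joint speeds; "tau": joint torques, N m; "position": TCP position; "tool_rot": TCP orientation; "ft_force": force on the tool from outside, world axes, zero at the start; "moment": the same for the moment, N m; "width": finger opening in m.
Only numpy, scipy, OpenCV 4.12 (cv2) and the standard library are available. Lean on these libraries where they do the work, as an engineer would, in place of code of your own. Each camera call takes 0.05 s, during which the arm holds its last target.

## Working session

There is one attempt and no reset: what is moved stays moved. The work goes in short steps, Python scripts to look and compute and a tool call to move; the robot and the scene stay as the last step left them, time stands still between calls to the robot, and variables do not carry over. Pictures are saved under pics/ and viewed, and the job is handed in when it is done.

Besides the shell and the picture viewer there is one more tool, called after "Request:" by a JSON object that holds its "fn" and its "kwargs". jog_arm: Moves the arm, as the interface text tells. Shifts and turns lie within -1 to 1; 1 stands for 0.04 m of shift or 90 degrees of turn. Its arguments: {"type":"object","properties":{"rows":{"type":"array","items":{"type":"object","properties":{"rot":{"type":"array","items":{"type":"number","minimum":-1,"maximum":1}},"delta_pos":{"type":"array","items":{"type":"number","minimum":-1,"maximum":1}},"claw":{"type":"number"}}}},"grip_force":{"type":"number"}},"required":["rows"]}

```bash
ls; mkdir -p pics
python3 - <<'E'
from plant import *
import cv2, numpy as np
s=get_state(); print(s)
for n in ("side","top"):
    im=snapshot(n); cv2.imwrite(f"pics/{n}0.png",im[:,:,::-1]); print(n,camera_model(n))
E
```

```text
pics
{'time_s': 0.0, 'q': array([ 1.11350633e+00,  4.94201212e-01,  1.34612995e+00,  1.99126426e-05,
        1.30247494e+00, -9.55459664e-02]), 'qvel': array([-3.11881522e-04, -9.70025224e-04, -5.01865058e-05, -1.04068271e-03,
        4.57541424e-04, -1.61018702e-04]), 'tau': array([ 9.01676740e-04, -8.82168961e+01, -3.83885407e+01,  1.71640245e-04,
        9.57282056e-03,  8.60302123e-06]), 'position': array([0.22114937, 0.58441509, 0.40408931]), 'tool_rot': array([ 0.5819914 ,  0.40152033, -0.40227621, -0.58158515]), 'ft_force': array([-0.14947496, -0.09743123,  0.09286461]), 'moment': array([-0.08189842,  0.04687786, -0.00513496]), 'width': 0.08566307145070184}
side {'fovy': 52.64611737863824, 'cx': 287.69966425776914, 'cy': 210.66289069810398, 'world_from_camera': array([[ 0.96418166, -0.17295917,  0.20109413,  0.29831745],
       [-0.26435368, -0.56459145,  0.78189105, -0.87456344],
       [-0.0216992 , -0.80704499, -0.59009112,  0.75794497],
       [ 0.        ,  0.        ,  0.        ,  1.        ]])}
top {'fovy': 55.21667227311875, 'cx': 284.02405400277394, 'cy': 210.3390348351875, 'world_from_camera': array([[-0.02388053, -0.98111981,  0.19192094,  0.34406836],
       [-0.9994585 ,  0.02777731,  0.01763885,  0.00135371],
       [-0.02263687, -0.19139579, -0.98125187,  1.1413834 ],
       [ 0.        ,  0.        ,  0.        ,  1.        ]])}
```

View pics/side0.png

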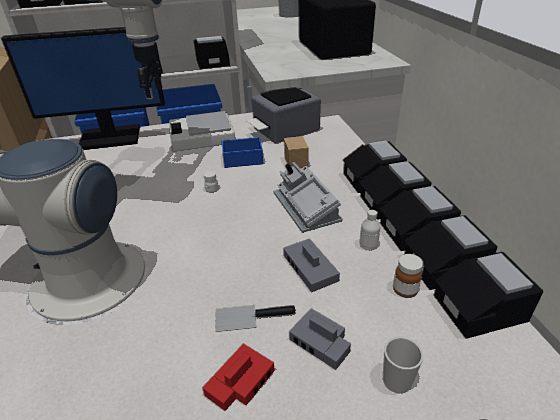

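View pics/top0.png

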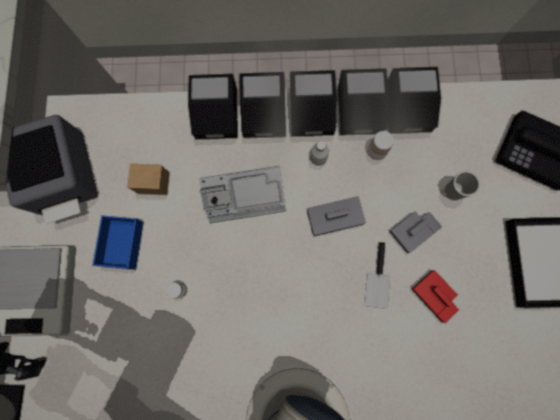

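Run:
```python
from plant import *
import cv2, numpy as np
from scipy.spatial.transform import Rotation as R
print(R.from_quat(get_state()['tool_rot']).as_matrix().round(3))
ims={n:snapshot(n) for n in("top","side")}
for n in ("top","side"):
    for t in ("cassette","long_cassette","bed","guide","slide_post"):
        print(n,t,[(np.round(d['pixel'],1).tolist(),round(d['confidence'],2)) for d in mark_of(t,n)])
print(get_state()['time_s'])
```

```text
[[ 0.354 -0.001 -0.935]
 [ 0.935 -0.001  0.354]
 [-0.001 -1.     0.   ]]
top cassette [([438.1, 295.7], 0.69), ([410.7, 229.3], 0.57)]
top long_cassette [([335.3, 219.4], 0.92)]
top bed [([256.4, 186.8], 0.64)]
top guide [([214.3, 200.7], 0.7)]
top slide_post [([217.7, 201.0], 0.82)]
side cassette [([320.8, 343.5], 0.92), ([238.6, 381.9], 0.6)]
side long_cassette [([311.7, 268.2], 0.56)]
side bed [([307.9, 196.5], 0.89)]
side guide [([289.6, 171.5], 0.79)]
side slide_post [([403.6, 289.5], 0.71), ([286.5, 168.9], 0.5)]
0.7
```

Run:
```python
import cv2, numpy as np
t=cv2.imread("pics/top0.png"); s=cv2.imread("pics/side0.png")
a=cv2.resize(t[195:265,370:470],(400,280),interpolation=cv2.INTER_CUBIC)
b=cv2.resize(s[300:370,275:375],(400,280),interpolation=cv2.INTER_CUBIC)
c=cv2.resize(t[155:230,190:297],(400,280),interpolation=cv2.INTER_CUBIC)
d=cv2.resize(s[155:235,260:360],(400,280),interpolation=cv2.INTER_CUBIC)
cv2.imwrite("pics/crop1.png",np.vstack([np.hstack([a,b]),np.hstack([c,d])]))
```

```text
(no output)
```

View pics/crop1.png

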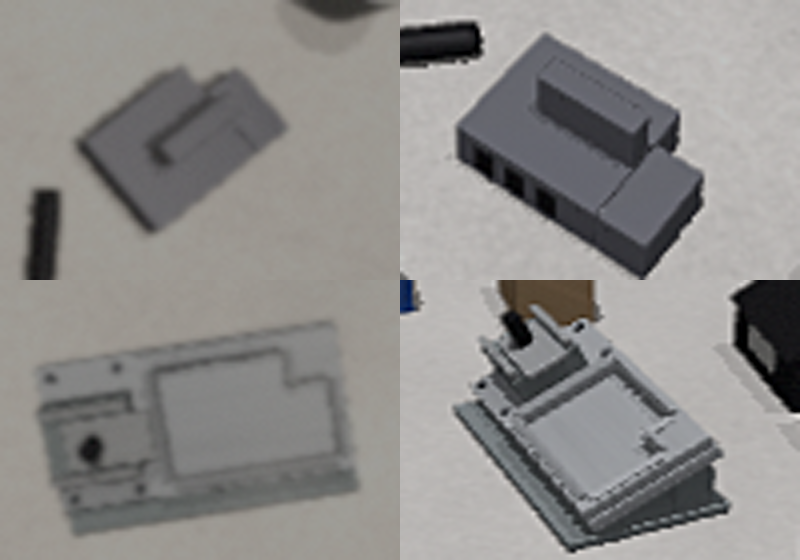

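Run:
```python
import cv2, numpy as np
t=cv2.imread("pics/top0.png"); s=cv2.imread("pics/side0.png")
def crop(im,u,v,w,h,k,name):
    c=cv2.resize(im[v:v+h,u:u+w],(w*k,h*k),interpolation=cv2.INTER_CUBIC)
    c=cv2.convertScaleAbs(c,alpha=1.5,beta=-40)
    for i in range(0,w,10):
        cv2.putText(c,str(u+i),(i*k,10),0,.35,(0,0,255),1); cv2.line(c,(i*k,12),(i*k,18),(0,0,255),1)
    for i in range(0,h,10):
        cv2.putText(c,str(v+i),(0,i*k+4),0,.35,(0,0,255),1); cv2.line(c,(24,i*k),(30,i*k),(0,0,255),1)
    cv2.imwrite(name,c)
crop(t,385,205,60,50,12,"pics/ct.png")
crop(s,283,303,76,66,9,"pics/cs.png")
crop(t,195,160,95,66,8,"pics/bt.png")
crop(s,270,158,76,75,8,"pics/bs.png")
```

```text
(no output)
```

View pics/ct.png

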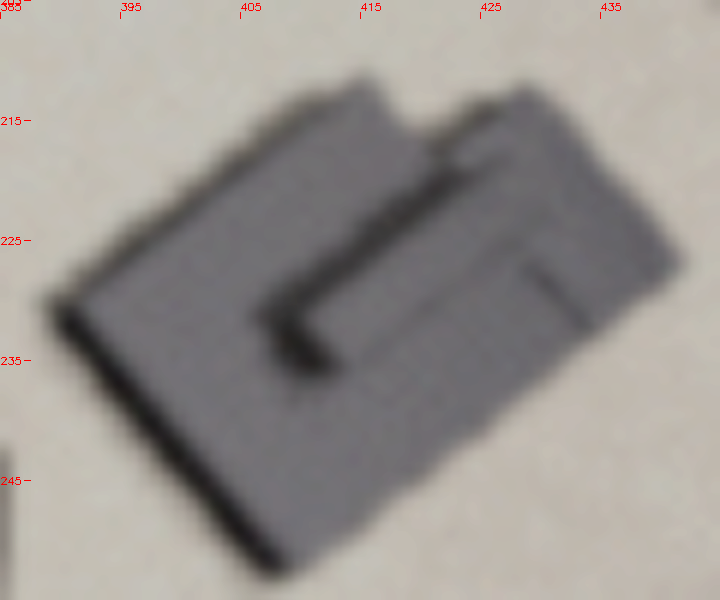

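View pics/cs.png

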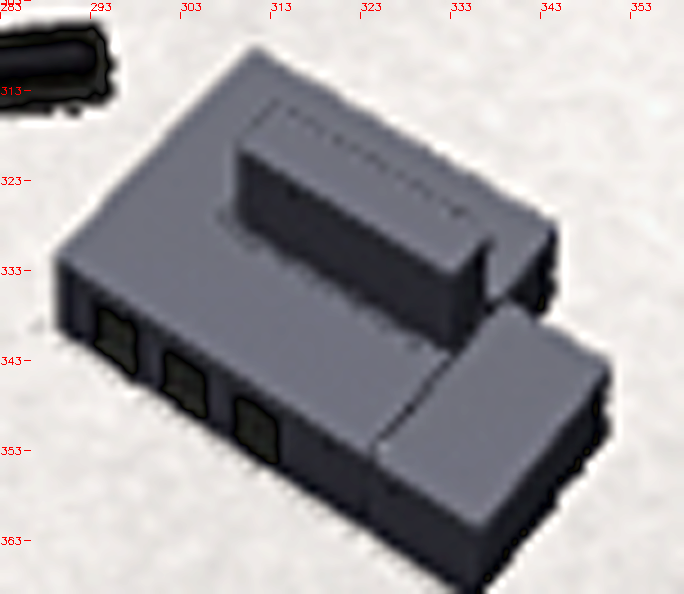

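View pics/bt.png

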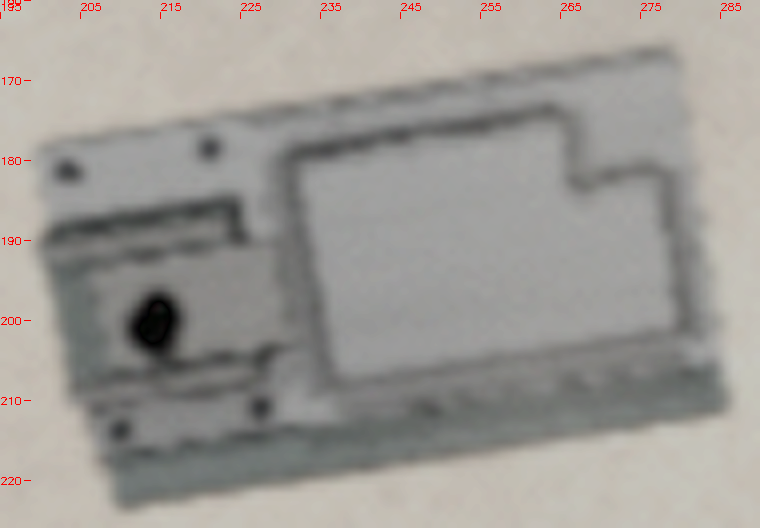

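View pics/bs.png

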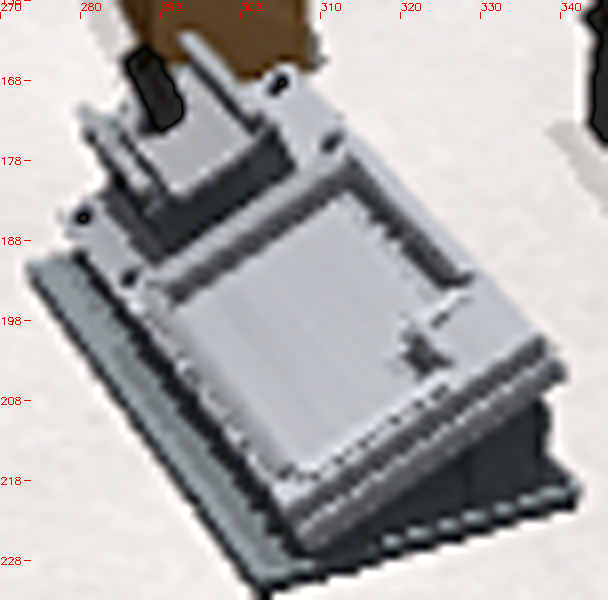

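```bash
cat > h.py <<'E'
import numpy as np, cv2
from plant import *
from scipy.spatial.transform import Rotation as R
from scipy.optimize import least_squares
def proj(n,P):
    c=camera_model(n); T=np.linalg.inv(c['world_from_camera']); P=np.atleast_2d(P)
    p=P@T[:3,:3].T+T[:3,3]; f=210/np.tan(np.radians(c['fovy'])/2)
    return np.c_[f*p[:,0]/p[:,2]+c['cx'],f*p[:,1]/p[:,2]+c['cy']]
def pc(u0,v0,k,xy): xy=np.array(xy,float); return np.array([u0,v0])+(xy+.5)/k-.5
def Rz(a): return R.from_euler('z',a).as_matrix()
BT=R.from_euler('y',-25,degrees=True).as_matrix()  # x -> up slope
def casP(p,L): return np.array(L)/1000@Rz(p[2]).T+[p[0],p[1],0]
def bedP(p,L): return np.array(L)/1000@(Rz(p[2])@BT).T+[p[0],p[1],0.05]
def fit(fn,obs,p0,**k):
    def r(p): return np.concatenate([(proj(n,fn(p,[q for q,_ in l]))-np.array([x for _,x in l])).ravel() for n,l in obs.items()])
    return least_squares(r,p0,loss='soft_l1',f_scale=1.0,**k),r
def crop(im,u,v,w,h,k,name,segs=[]):
    c=cv2.resize(im[v:v+h,u:u+w],(w*k,h*k),interpolation=cv2.INTER_CUBIC)
    c=cv2.convertScaleAbs(c,alpha=1.5,beta=-40)
    for a,b,col in segs:
        f=lambda p:tuple(int(z) for z in ((np.array(p)-[u,v]+.5)*k-.5))
        cv2.line(c,f(a),f(b),col,1,cv2.LINE_AA)
    for i in range(0,w,10):
        cv2.putText(c,str(u+i),(i*k,10),0,.35,(0,0,255),1)
    for i in range(0,h,10):
        cv2.putText(c,str(v+i),(0,i*k+4),0,.35,(0,0,255),1)
    cv2.imwrite(name,c)
O=[(40,60),(-40,60),(-40,-60),(15,-60),(15,-30),(40,-30)]
def loop(pts,z): return [((*pts[i],z),(*pts[(i+1)%len(pts)],z)) for i in range(len(pts))]
CAS=loop(O,0)+loop(O,30)+[((*o,0),(*o,30)) for o in O]
RB=[(8,30),(-8,30),(-8,-30),(8,-30)]
CAS+=loop(RB,60)+[((*o,30),(*o,60)) for o in RB]
K=[(42,62),(-42,62),(-42,-62),(17,-62),(17,-32),(42,-32)]
K2=[(46,66),(-46,66),(-46,-66),(21,-66),(21,-36),(46,-36)]
BED=loop(K,0)+loop(K,12)+loop(K2,18)
OUT=loop([(56,151),(-56,151),(-56,-75),(56,-75)],18)
G=[(30,149),(-30,149),(-30,83),(30,83)]
GUIDE=loop(G,30)+loop(G,40)
def segs(n,fn,p,S,col):
    a=proj(n,fn(p,[s[0] for s in S])); b=proj(n,fn(p,[s[1] for s in S]))
    return [(x,y,col) for x,y in zip(a,b)]
E
cat > f1.py <<'E'
from h import *
t=lambda l:[(q,pc(385,205,12,x)) for q,x in l]; s=lambda l:[(q,pc(283,303,9,x)) for q,x in l]
co={'top':t([((40,60,30),(88,300)),((-40,60,30),(290,570)),((-40,-60,30),(680,262)),((15,-60,30),(530,88)),((40,-30,30),(368,75))]),
'side':s([((40,60,30),(255,48)),((-40,60,30),(60,255)),((-40,-60,30),(480,525)),((15,-60,30),(608,365)),((40,-30,30),(553,228)),((-8,30,60),(240,150)),((-8,-30,60),(453,272)),((8,-30,60),(490,240)),((8,30,60),(278,103)),((-40,60,0),(62,330)),((-40,-60,0),(478,592))])}
rc,f=fit(casP,co,[.5,-.2,.7]); print('cas',rc.x,np.degrees(rc.x[2])); print(f(rc.x).reshape(-1,2).round(1).tolist())
t=lambda l:[(q,pc(195,160,8,x)) for q,x in l]; s=lambda l:[(q,pc(270,158,8,x)) for q,x in l]
bo={'top':t([((42,62,0),(300,162)),((-42,62,0),(332,378)),((-42,-62,0),(680,332))]),
'side':s([((42,62,0),(345,195)),((-42,62,0),(175,300))])}
rb,f=fit(bedP,bo,[.5,.05,.1]); print('bed',rb.x,np.degrees(rb.x[2])); print(f(rb.x).reshape(-1,2).round(1).tolist())
T=cv2.imread("pics/top0.png"); S=cv2.imread("pics/side0.png")
C=(0,255,255);B=(0,0,255);Y=(255,0,255);Gn=(0,200,0)
np.save('p.npy',[rc.x,rb.x])
crop(T,385,205,60,50,12,"pics/o1.png",segs('top',casP,rc.x,CAS,C))
crop(S,283,303,76,66,9,"pics/o2.png",segs('side',casP,rc.x,CAS,C))
for n,im,a,o in(('top',T,(195,160,95,66,8),'o3'),('side',S,(270,158,76,75,8),'o4')):
    crop(im,*a,f"pics/{o}.png",segs(n,bedP,rb.x,BED[:6],B)+segs(n,bedP,rb.x,BED[12:],Y)+segs(n,bedP,rb.x,OUT,C)+segs(n,bedP,rb.x,GUIDE,Gn))
E
python3 f1.py; python3 -c "
import cv2,numpy as np
a=[cv2.resize(cv2.imread(f'pics/o{i}.png'),(400,300)) for i in (1,2)]
cv2.imwrite('pics/o12.png',np.hstack(a))"
```

```text
cas [ 0.50187776 -0.34587658  0.62419047] 35.763479304782805
[[-1.1, -0.2], [0.9, 0.3], [1.6, -0.3], [0.9, -1.3], [0.3, -0.8], [-0.3, -0.8], [-1.3, -0.4], [-0.1, 0.5], [0.8, -0.4], [1.1, -0.5], [-0.6, -0.8], [-0.0, 0.4], [0.3, -1.2], [-0.2, -0.4], [-1.2, 0.2], [-0.5, 2.0]]
bed [0.6181093  0.0985633  0.11230436] 6.4345656232882025
[[-0.6, -1.6], [0.3, 0.6], [0.2, 0.3], [0.8, -1.0], [-0.9, 1.2]]
```

View pics/o12.png

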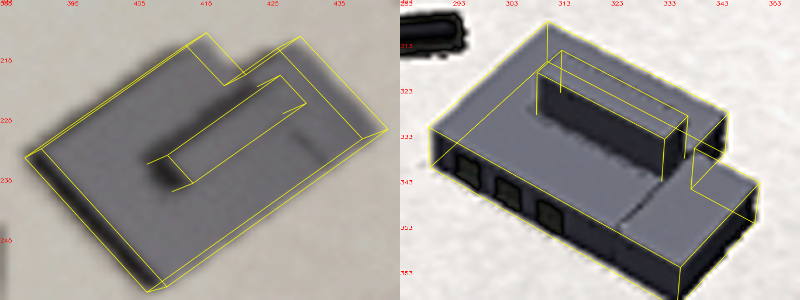

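View pics/o3.png

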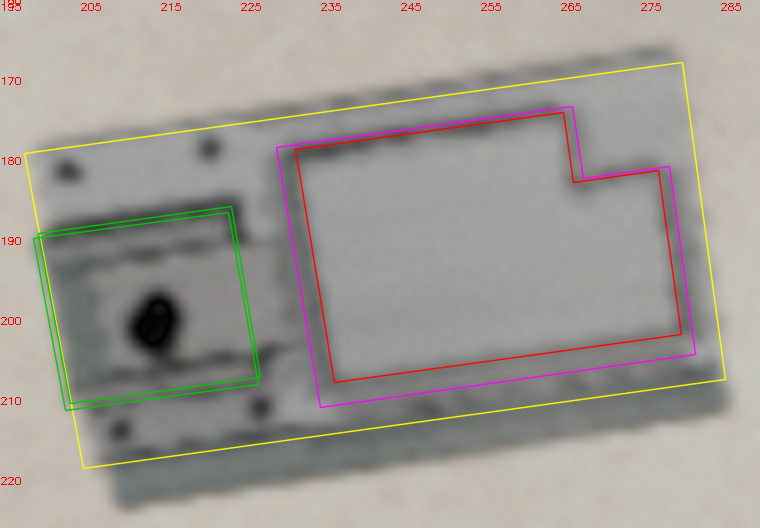

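View pics/o4.png

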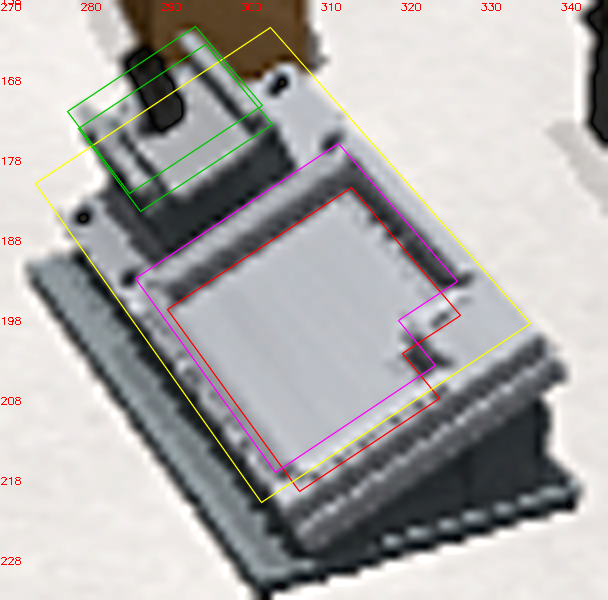

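Run:
```python
from h import *
T=cv2.imread("pics/top0.png",0).astype(float)
# desk back edge: strong step dark->bright
pts=[]
for u in list(range(55,185,5))+list(range(445,556,5)):
    col=cv2.GaussianBlur(T,(5,3),0)[60:130,u]; g=np.diff(col); i=np.argmax(g)
    if 0<i<len(g)-1:
        o=.5*(g[i-1]-g[i+1])/(g[i-1]-2*g[i]+g[i+1]); pts.append((u,60.5+i+o,g[i]))
pts=np.array(pts); print(pts.round(1).tolist())
```

```text
[[55.0, 95.0, 29.4], [60.0, 94.9, 29.2], [65.0, 94.8, 29.2], [70.0, 94.5, 29.7], [75.0, 94.3, 30.3], [80.0, 94.1, 29.4], [85.0, 94.0, 29.1], [90.0, 93.9, 28.9], [95.0, 93.8, 28.3], [100.0, 93.6, 28.6], [105.0, 93.3, 29.1], [110.0, 93.1, 29.6], [115.0, 93.0, 29.6], [120.0, 92.9, 29.4], [125.0, 92.9, 25.8], [130.0, 93.1, 11.2], [135.0, 92.5, 13.8], [140.0, 92.4, 11.5], [145.0, 92.3, 12.7], [150.0, 92.3, 12.1], [155.0, 92.3, 11.3], [160.0, 92.0, 11.9], [165.0, 91.6, 10.0], [170.0, 91.3, 10.4], [175.0, 91.4, 11.0], [180.0, 91.4, 10.8], [445.0, 82.3, 11.7], [450.0, 82.4, 11.2], [455.0, 82.2, 13.2], [460.0, 82.3, 10.2], [465.0, 81.8, 8.9], [470.0, 81.4, 9.2], [475.0, 81.4, 10.6], [480.0, 81.3, 14.0], [485.0, 81.2, 12.2], [490.0, 81.0, 11.3], [495.0, 80.6, 11.3], [500.0, 80.3, 15.4], [505.0, 79.9, 30.2], [510.0, 79.9, 28.8], [515.0, 79.8, 29.2], [520.0, 79.6, 28.1], [525.0, 79.3, 29.0], [530.0, 79.1, 30.3], [535.0, 79.0, 27.8], [540.0, 78.9, 27.8], [545.0, 78.8, 26.4], [550.0, 78.6, 26.9], [555.0, 78.4, 29.8]]
```

```bash
cat > f2.py <<'E'
from h import *
from scipy.ndimage import gaussian_filter
T=cv2.imread("pics/top0.png",0).astype(float); S=cv2.imread("pics/side0.png",0).astype(float)
# soft silhouette: bright counter ->0, dark ->1
def soft(I,box,bg,fg):
    u,v,w,h=box; return np.clip((bg-I[v:v+h,u:u+w])/(bg-fg),0,1)
def sil(n,P3list,box,ss=8,blur=0.7):
    u,v,w,h=box; m=np.zeros((h*ss,w*ss),np.uint8)
    for poly in P3list:
        q=proj(n,poly); q=(q-[u,v]+.5)*ss-.5
        cv2.fillPoly(m,[np.round(q).astype(np.int32)],255)
    m=cv2.resize(m,(w,h),interpolation=cv2.INTER_AREA)/255.
    return gaussian_filter(m,blur)
def polys(S,O):
    L=[[(*o,z) for o in O] for z in (0,30)]
    for i in range(len(O)):
        a,b=O[i],O[(i+1)%len(O)]; L.append([(*a,0),(*b,0),(*b,30),(*a,30)])
    return L
if __name__=="__main__":
    tb=(384,205,62,50); sb=(283,303,76,68)
    print(np.median(T[205:212,386:400]),np.median(T[232:240,395:403]),np.median(S[303:309,340:355]),np.median(S[325:330,300:305]))
    Tm=soft(T,tb,np.median(T[205:212,386:400]),np.median(T[232:240,395:403])); Sm=soft(S,sb,np.median(S[303:309,340:355]),np.median(S[325:330,300:305]))
    Sm[:14,:14]=0  # spatula
    PO=polys(1,O)
    def cost(p):
        ps=p[3] if len(p)>3 else 1
        f=lambda L:casP(p[:3],np.array(L,float)*[ps,ps,1])
        a=sil('top',[f(L) for L in PO],tb)-Tm; b=sil('side',[f(L) for L in PO]+[f([(*o,z) for o in RB]) for z in (60,)],sb)-Sm
        return np.r_[a.ravel()*wt,b.ravel()*ws]
    for wt,ws,p0 in ((1,1,[.502,-.346,.624]),(1,1,[.502,-.346,.624,1]),(1,0,[.502,-.346,.624,1]),(0,1,[.502,-.346,.624,1])):
        from scipy.optimize import minimize
        r=minimize(lambda p:(cost(p)**2).sum(),p0,method='Nelder-Mead',options=dict(initial_simplex=np.array([p0]+[np.array(p0)+d for d in np.diag([.004,.004,.03,.04][:len(p0)])]),xatol=1e-5,fatol=1e-3))
        print(wt,ws,r.x.round(4),r.fun.round(2))
E
python3 f2.py
```

```text
154.0 101.0 186.0 102.0
1 1 [ 0.5017 -0.3451  0.6287] 96.37Traceback (most recent call last):
  File "f2.py", line 32, in <module>
    r=minimize(lambda p:(cost(p)**2).sum(),p0,method='Nelder-Mead',options=dict(initial_simplex=np.array([p0]+[np.array(p0)+d for d in np.diag([.004,.004,.03,.04][:len(p0)])]),xatol=1e-5,fatol=1e-3))
    res = _minimize_neldermead(fun, x0, args, callback, bounds=bounds,
                               **options)
    fxr = func(xr)
    fx = function(np.copy(x), *(wrapper_args + args))
  File "f2.py", line 32, in <lambda>
    r=minimize(lambda p:(cost(p)**2).sum(),p0,method='Nelder-Mead',options=dict(initial_simplex=np.array([p0]+[np.array(p0)+d for d in np.diag([.004,.004,.03,.04][:len(p0)])]),xatol=1e-5,fatol=1e-3))
                         ~~~~^^^
  File "f2.py", line 28, in cost
    a=sil('top',[f(L) for L in PO],tb)-Tm; b=sil('side',[f(L) for L in PO]+[f([(*o,z) for o in RB]) for z in (60,)],sb)-Sm
      ~~~^^^^^^^^^^^^^^^^^^^^^^^^^^^^^
  File "f2.py", line 10, in sil
    q=proj(n,poly); q=(q-[u,v]+.5)*ss-.5
  File "h.py", line 6, in proj
    c=camera_model(n); T=np.linalg.inv(c['world_from_camera']); P=np.atleast_2d(P)
ValueError: time passes only in moves, steps and waits
```

```bash
sed -i 's/^def proj/_cm={}\ndef cm(n):\n    if n not in _cm: _cm[n]=camera_model(n)\n    return _cm[n]\ndef proj/; s/c=camera_model(n); T/c=cm(n); T/' h.py; python3 f2.py; python3 -c "
from plant import *;print(get_state()['time_s'])"
```

```text
154.0 101.0 186.0 102.0
1 1 [ 0.5017 -0.3451  0.6287] 96.37
1 1 [ 0.5018 -0.3453  0.6322  0.9985] 96.11
1 0 [ 0.5017 -0.3426  0.6181  1.0322] 34.21
0 1 [ 0.5018 -0.3463  0.6294  0.9883] 20.26
0.7
```

```bash
cat > ov.py <<'E'
import sys
from h import *
T=cv2.imread("pics/top0.png"); S=cv2.imread("pics/side0.png")
p=np.array(eval(sys.argv[1])); sl=float(sys.argv[2]); tag=sys.argv[3]
TH=[(18,70-sl),(18,151),(-18,151),(-18,70-sl)]
def circ(z): 
    a=np.linspace(0,2*np.pi,13)[:-1]; return loop([(8*np.cos(t),112-sl+8*np.sin(t)) for t in a],z)
for n,im,a in(('top',T,(195,160,95,66,8)),('side',S,(270,154,76,75,8))):
    L=segs(n,bedP,p,BED[:6],(0,0,255))+segs(n,bedP,p,BED[6:12],(255,128,0))+segs(n,bedP,p,BED[12:],(255,0,255))+segs(n,bedP,p,OUT,(0,255,255))+segs(n,bedP,p,GUIDE,(0,200,0))+segs(n,bedP,p,circ(39)+circ(71),(255,255,0))
    crop(im,*a,f"pics/ov_{tag}_{n}.png",L)
E
python3 ov.py "[.6181,.0945,.1123]" 0 a
```

```text
(no output)
```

View pics/ov_a_top.png

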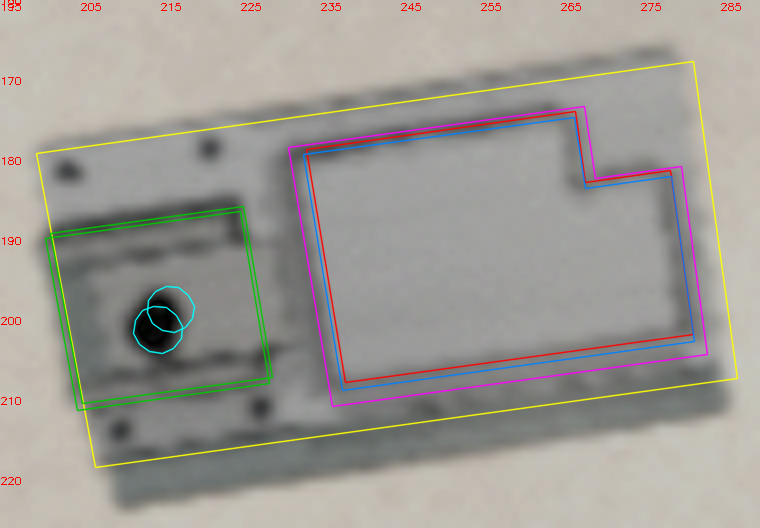

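View pics/ov_a_side.png

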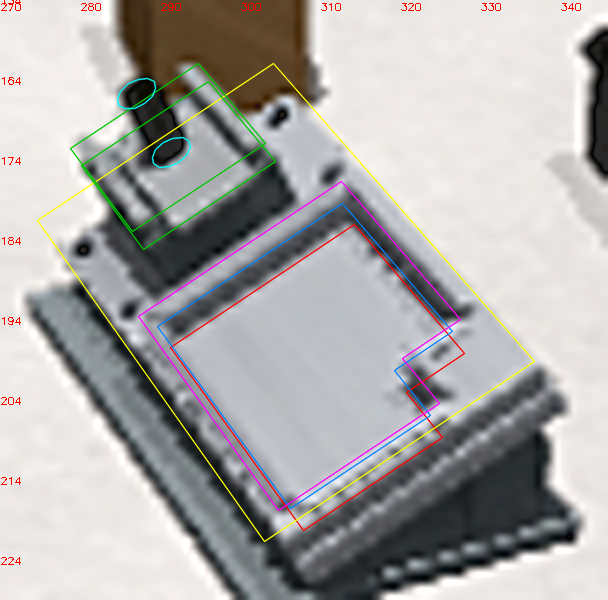

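```bash
cat > ln.py <<'E'
from h import *
def edge(im,us,vf,half=4,vert=True):
    G=cv2.GaussianBlur(im,(3,3),0); P=[]
    for u in us:
        v0=int(round(vf(u))); seg=G[v0-half:v0+half+1,u] if vert else G[u,v0-half:v0+half+1]
        g=np.abs(np.diff(seg)); i=np.argmax(g)
        if 0<i<len(g)-1:
            d=g[i-1]-2*g[i]+g[i+1]; o=.5*(g[i-1]-g[i+1])/d if d else 0
            x=v0-half+i+.5+o; P.append((u,x) if vert else (x,u))
    P=np.array(P); k=np.polyfit(P[:,0],P[:,1],1)
    for _ in range(5):
        r=P[:,1]-np.polyval(k,P[:,0]); m=np.abs(r)<max(.3,2*np.median(np.abs(r))); k=np.polyfit(P[m,0],P[m,1],1)
    return k,(P[m,1]-np.polyval(k,P[m,0])).std(),m.sum(),len(P)
def back(n,px,z):
    c=cm(n); W=c['world_from_camera']; f=210/np.tan(np.radians(c['fovy'])/2)
    d=W[:3,:3]@[(px[0]-c['cx'])/f,(px[1]-c['cy'])/f,1]; o=W[:3,3]; return o+d*(z-o[2])/d[2]
def yaw(n,k,us,z):
    a=back(n,(us[0],np.polyval(k,us[0])),z); b=back(n,(us[-1],np.polyval(k,us[-1])),z)
    return np.degrees(np.arctan2(b[1]-a[1],b[0]-a[0])),a,b
if __name__=="__main__":
    T=cv2.imread("pics/top0.png",0).astype(float)
    for us,vf,z in ((range(204,278),lambda u:178+(u-200)*(-12/79),.09),(range(214,283),lambda u:223+(u-210)*(-12/75.),.005)):
        k,s,m,N=edge(T,us,vf); y,a,b=yaw('top',k,us,z); print('top',k,s,m,N,'yaw',y-90,y+90,a,b)
    S=cv2.imread("pics/side0.png",0).astype(float)
    # side: base lower-left edge from (274,192) to (303,231) 
    us=range(275,300); k,s,m,N=edge(S,us,lambda u:192.5+(u-274)*(39/29),half=4); print('side',k,s,m,N,yaw('side',k,us,.005))
    us=range(283,305); k,s,m,N=edge(S,us,lambda u:186+(u-275)*1.3,half=3); print('side',k,s,m,N,yaw('side',k,us,.06))
E
python3 ln.py
```

```text
top [-1.53823332e-01  2.07593875e+02] 0.12277970396033304 58 62 yaw -172.66421454691456 7.335785453085435 [0.6506346  0.23610989 0.09      ] [0.67634347 0.03641047 0.09      ]
top [-1.57332653e-01  2.56382027e+02] 0.10624641571113785 69 69 yaw -172.51240903670094 7.48759096329907 [0.53575988 0.22417369 0.005     ] [0.56157873 0.02773132 0.005     ]
side [   1.38697379 -185.63957689] 0.14339541934954916 18 21 (np.float64(-82.35218295345831), array([0.53757819, 0.21176256, 0.005     ]), array([0.56218991, 0.02847326, 0.005     ]))
side [   1.32773904 -179.00349318] 0.05499114337682581 7 13 (np.float64(-82.16502918522893), array([0.54123813, 0.12062037, 0.06      ]), array([ 0.56103568, -0.02325215,  0.06      ]))
```

```bash
cat > post.py <<'E'
from h import *
from scipy.ndimage import gaussian_filter
from scipy.optimize import minimize
yaw=.130
A=np.linspace(0,2*np.pi,25)[:-1]
def cyl(n,p,box,z0=39,z1=71,ss=16,blur=.6):
    u,v,w,h=box; L=[(8*np.cos(t),112+8*np.sin(t),z) for z in (z0,z1) for t in A]
    q=(proj(n,bedP([p[0],p[1],yaw],L))-[u,v]+.5)*ss-.5
    m=np.zeros((h*ss,w*ss),np.uint8); cv2.fillConvexPoly(m,cv2.convexHull(q.astype(np.float32)).astype(np.int32),255)
    return gaussian_filter(cv2.resize(m,(w,h),interpolation=cv2.INTER_AREA)/255.,blur)
def go(pt,ps,bt,bs,tag):
    T=cv2.imread(pt,0).astype(float); S=cv2.imread(ps,0).astype(float)
    I={'top':T,'side':S}; B={'top':bt,'side':bs}
    D={n:I[n][B[n][1]:B[n][1]+B[n][3],B[n][0]:B[n][0]+B[n][2]] for n in I}
    for n in I: print(n); print(D[n].astype(int))
    return D,B
if __name__=="__main__":
    D,B=go("pics/top0.png","pics/side0.png",(208,193,13,14),(281,157,15,22),'')
    def cost(p,ns):
        c=0
        for n in ns:
            m=cyl(n,p,B[n]).ravel(); d=D[n].ravel()
            w=np.ones_like(d)
            X=np.c_[m,np.ones_like(m)]; k=np.linalg.lstsq(X,d,rcond=None)[0]; c+=((X@k-d)**2).sum()/d.size
        return c
    for ns in (('top',),('side',),('top','side')):
        r=minimize(cost,[.62,.0955],args=(ns,),method='Nelder-Mead',options=dict(initial_simplex=[[.62,.0955],[.628,.0955],[.62,.103]],xatol=1e-5,fatol=1e-3)); print(ns,r.x.round(4),r.fun)
    for n,b,g in(('top',(256.4,186.8),(214.3,200.7)),('side',(307.9,196.5),(289.6,171.5))):
        f=lambda p:(proj(n,bedP([p[0],p[1],yaw],[(0,0,0),(0,116,30)]))-np.array([b,g]))
        print(n,'bedmark',least_squares(lambda p:f(p)[0],[.62,.095]).x,'guide',least_squares(lambda p:f(p)[1],[.62,.095]).x)
E
python3 post.py
```

```text
top
[[ 99 106 114 115 111 111 112 115 118 118 117 117 119]
 [114 115 118 118 117 115 115 115 117 116 117 117 118]
 [116 116 116 115 112 108 105 105 111 115 115 118 117]
 [113 115 116 114 105  90  76  80  97 110 118 119 119]
 [113 116 114 106  89  57  36  42  68  98 113 118 119]
 [114 116 110  92  64  35  15  17  45  83 107 117 117]
 [115 112  98  74  43  27  22  24  33  71 102 115 117]
 [112 110  93  57  28  23  23  21  36  71 102 116 119]
 [107 110  92  55  26  25  21  22  48  83 108 118 118]
 [104 111  99  72  43  23  21  32  56  91 111 117 117]
 [107 115 111  93  71  49  40  46  68  95 112 116 109]
 [109 115 113 110  99  81  63  62  75  93 103 102  96]
 [104 107 107 108 105  91  77  69  68  71  79  83  86]
 [ 94  87  86  89  91  83  77  81  79  82  89  94  99]]
side
[[164 166 174 130  65  55  60  57  72  75  74  73  73  74  72]
 [160 163 169 130  65  55  60  56  70  73  73  74  71  74  73]
 [164 162 165 170  88  49  60  55  70  73  72  72  72  73  71]
 [166 162 164 170 125  65  55  54  72  75  72  73  70  72  72]
 [165 160 162 166 173  91  50  52  71  73  73  68  66  65  68]
 [185
[... 638 characters left out ...]
 146 138 149 105  46  11   0   1   0 141 144 139]
 [137 139 123 102 142 139  82  48  19   0  17  96 144 145 141]
 [ 92 137 134 121  93 128  76  53  54  50 139 146 144 142 143]
 [ 52 134 132 120  59 108 124 123 141 145 148 147 142 140 142]
 [135  82 119 127 112  60 156 149 144 144 144 143 143 141 141]
 [195  91  88 141 146 116  74 159 150 141 143 143 144 142 142]
 [195 134  56  95 145 149  64  70 140 146 141 143 142 143 144]]
('top',) [0.6184 0.0979] 164.29325426417526
('side',) [0.6214 0.0979] 1685.124270466279
('top', 'side') [0.6206 0.0977] 1941.8439579558888
top bedmark [0.62700975 0.09687814] guide [0.61194744 0.09640564]
side bedmark [0.61546418 0.11439415] guide [0.6181304  0.11134348]
```

```bash
cat > pk.py <<'E'
from h import *
from scipy.optimize import minimize
T=cv2.imread("pics/top0.png",0).astype(float); S=cv2.imread("pics/side0.png",0).astype(float)
I={'top':T,'side':S}; BOX={'top':(225,165,62,47),'side':(285,174,55,47)}
ss=6
def lab(n,p):
    u,v,w,h=BOX[n]; m=np.zeros((h*ss,w*ss),np.uint8)
    q=lambda L:np.round((proj(n,bedP(p[:3],L))-[u,v]+.5)*ss-.5).astype(np.int32)
    fl=lambda L,c:cv2.fillPoly(m,[q(L)],c)
    zt=18
    fl([(*k,0) for k in K],1)
    c=2
    for (A,za),(B,zb) in (((K,0),(K,12)),((K,12),(K2,zt))):
        for i in range(6):
            j=(i+1)%6; Q=[(*A[i],za),(*A[j],za),(*B[j],zb),(*B[i],zb)]
            qq=q(Q).astype(float); # orientation test relative to inside: front-facing if sign same as floor's opposite
            Qw=bedP(p[:3],Q); nrm=np.cross(Qw[1]-Qw[0],Qw[3]-Qw[0]); cam=cm(n)['world_from_camera'][:3,3]-Qw[0]
            mid=np.mean(np.array(Q),0); inn=bedP(p[:3],[(-10,0,mid[2]) if not(i in(3,4)) else (mid[0]-(5 if i==3 else 0),mid[1]+(5 if i==4 else 0),mid[2])])[0]-Qw.mean(0)
            if i==3: inn=bedP(p[:3],[(mid[0]-5,mid[1],mid[2])])[0]-Qw.mean(0)
            if i==4: inn=bedP(p[:3],[(mid[0],mid[1]+5,mid[2])])[0]-Qw.mean(0)
            # edges: 0:+x? between K0,K1 (y=62) etc.
            if np.dot(nrm,inn)*np.dot(nrm,cam)>0 : fl(Q,c)
            c+=1
    hole=q([(*k,zt) for k in K2]); out=q([(90,200,zt),(-90,200,zt),(-90,-200,zt),(90,-200,zt)])
    t=np.zeros_like(m); cv2.fillPoly(t,[out,hole],1); m[t>0]=14
    # outside valid region: beyond plate edges -> mask 0
    ok=np.zeros_like(m); cv2.fillPoly(ok,[q([(52,74,zt),(-52,74,zt),(-52,-72,zt),(52,-72,zt)])],1)
    return m,ok
def cost(p,n,ret=False):
    u,v,w,h=BOX[n]; m,ok=lab(n,p); d=I[n][v:v+h,u:u+w].ravel()
    X=[]
    for c in range(15):
        x=(m==c)
        if x.sum()<ss*ss*3: continue
        X.append(cv2.GaussianBlur(cv2.resize(x.astype(np.float32),(w,h),interpolation=cv2.INTER_AREA),(0,0),BL[n]).ravel())
    X=np.array(X).T; k0=KW[n]
    k=np.linalg.lstsq(X[k0],d[k0],rcond=None)[0]; r=(X@k-d)
    if ret: return (X@k).reshape(h,w),r.reshape(h,w)
    r=r[k0]; return (np.minimum(np.abs(r),25)**2).mean()
BL={'top':1.0,'side':.5}
KW={}
p0=np.array([.620,.097,.130])
for n in I:
    u,v,w,h=BOX[n]; KW[n]=cv2.resize(lab(n,p0)[1],(w,h),interpolation=cv2.INTER_AREA).ravel()>0
if __name__=="__main__":
  for n in I:
    best=None
    for dx in (-.004,0,.004):
      for dy in (-.004,0,.004):
        s=p0+[dx,dy,0]
        r=minimize(cost,s,args=(n,),method='Nelder-Mead',options=dict(initial_simplex=[s,s+[.003,0,0],s+[0,.003,0],s+[0,0,.015]],xatol=2e-5,fatol=1e-3))
        if best is None or r.fun<best.fun: best=r
    print(n,best.x.round(4),np.degrees(best.x[2]),best.fun)
    M,r=cost(best.x,n,True); u,v,w,h=BOX[n]
    cv2.imwrite(f"pics/pk_{n}.png",cv2.resize(np.hstack([I[n][v:v+h,u:u+w],M,128+r*2]).clip(0,255).astype(np.uint8),None,fx=4,fy=4,interpolation=cv2.INTER_NEAREST))
E
python3 pk.py
```

```text
top [0.6183 0.0991 0.126 ] 7.216635882914052 28.748716915752638
side [0.6194 0.0976 0.137 ] 7.851999196989639 140.45757762308057
```

```bash
python3 -c "
import cv2,numpy as np
a=cv2.imread('pics/pk_top.png');b=cv2.imread('pics/pk_side.png');w=max(a.shape[1],b.shape[1])
f=lambda i:cv2.copyMakeBorder(i,0,0,0,w-i.shape[1],0)
cv2.imwrite('pics/pk.png',np.vstack([f(a),f(b)]))"; python3 ov.py "[.619,.0983,.1305]" 0.001 b
```

```text
(no output)
```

View pics/pk.png

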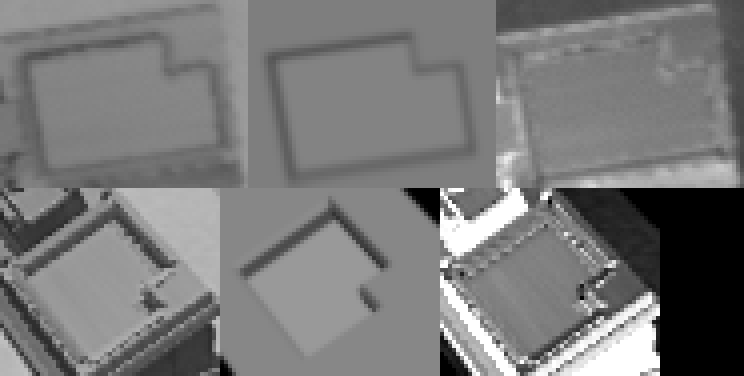

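View pics/ov_b_side.png

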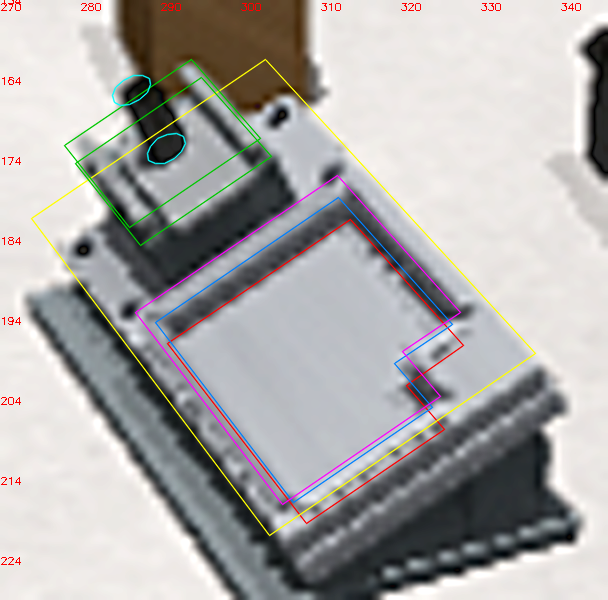

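Candidates for the cassette: the grey notched one at top (415,230) / side (320,338), the grey four-cornered long one at top (336,216) / side (311,263), and the red notched one at top (437,296) / side (238,376). The close crops show a stepped-in +x −y corner on the grey one at (415,230), so I'll take that. The pose fits give the cassette at about (0.502, −0.345), yaw 36°, and the bed at about (0.619, 0.098), yaw 7.5°.

Request:
{"fn": "jog_arm", "kwargs": {"rows": [{"rot": [0,0.074,0],"delta_pos": [0,0,0],"claw": -1},{"rot": [0,0.074,0],"delta_pos": [0,0,0],"claw": -1},{"rot": [0,0.074,0],"delta_pos": [0,0,0],"claw": -1},{"rot": [0,0.074,0],"delta_pos": [0,0,0],"claw": -1},{"rot": [0,0.074,0],"delta_pos": [0,0,0],"claw": -1},{"rot": [0,0,0],"delta_pos": [-0.285,0,-0.82],"claw": -1},{"rot": [0,0,0],"delta_pos": [-0.285,0,-0.82],"claw": -1},{"rot": [0,0,0],"delta_pos": [-0.285,0,-0.82],"claw": -1},{"rot": [0,0,0],"delta_pos": [-0.285,0,-0.82],"claw": -1},{"rot": [0,0,0],"delta_pos": [-0.285,0,-0.82],"claw": -1},{"rot": [0,0,0],"delta_pos": [-0.285,0,-0.82],"claw": -1},{"rot": [0,0,0],"delta_pos": [-0.285,0,-0.82],"claw": -1},{"rot": [0,0,0],"delta_pos": [-0.285,0,-0.82],"claw": -1},{"rot": [0,0,0],"delta_pos": [-0.285,0,-0.82],"claw": -1},{"rot": [0,0,0],"delta_pos": [-0.285,0,-0.82],"claw": -1},{"rot": [0,0,0],"delta_pos": [-0.285,0,-0.82],"claw": -1},{"rot": [0,0,0],"delta_pos": [-0.285,0,-0.82],"claw": -1},{"rot": [0,0,0],"delta_pos": [-0.285,0,-0.82],"claw": -1},{"rot": [0,0,0],"delta_pos": [-0.285,0,-0.82],"claw": -1},{"rot": [0,0,0],"delta_pos": [-0.285,0,-0.82],"claw": -1}]}}

```text
time_s: 2.37
position: [0.3719, 0.0843, 0.4049]
tool_rot: [0.673, 0.219, -0.218, -0.672]
ft_force: [0.4, 0.6, -0.1]
width: 0.0851
```

```bash
cat > go.py <<'E'
from h import *
# target: grasp orientation given by heading/tilt; prints needed rot (tool, units) and shift in units of tool axes (after rotating)
def Rdown(h): c,s=np.cos(h),np.sin(h); return np.array([[c,0,-s],[s,0,c],[0,-1,0]],float)
def Rbed(yaw): B=Rz(yaw)@BT; return np.c_[B[:,0],-B[:,2],B[:,1]]
def need(P,Rt):
    s=get_state(); Rc=R.from_quat(s['tool_rot']).as_matrix(); d=np.array(P)-s['position']
    rv=R.from_matrix(Rc.T@Rt).as_rotvec()/(np.pi/2)
    print('t',round(s['time_s'],2),'pos',s['position'].round(4),'F',s['ft_force'].round(1),'M',s['moment'].round(2),'w',round(s['width'],4),'q',s['q'].round(2))
    print('rot units total',rv.round(4),'deg',(rv*90).round(2)); print('shift units (cur axes)',(Rc.T@d/.04).round(3),'(target axes)',(Rt.T@d/.04).round(3))
E
python3 -c "
from go import *
need([.5017,-.345,.404],Rdown(.629))"
```

```text
t 2.37 pos [0.3719 0.0843 0.4049] F [ 0.4  0.6 -0.1] M [ 0.05  0.   -0.04] w 0.0851 q [ 0.07  0.15  1.9  -0.    1.1  -0.56]
rot units total [ 0.0003 -0.0007  0.0004] deg [ 0.02 -0.06  0.04]
shift units (cur axes) [ -3.679   0.026 -10.591] (target axes) [ -3.69    0.024 -10.587]
```

Request:
{"fn": "jog_arm", "kwargs": {"rows": [{"rot": [0,0,0],"delta_pos": [-0.283,0.19,-0.814],"claw": -1},{"rot": [0,0,0],"delta_pos": [-0.283,0.19,-0.814],"claw": -1},{"rot": [0,0,0],"delta_pos": [-0.283,0.19,-0.814],"claw": -1},{"rot": [0,0,0],"delta_pos": [-0.283,0.19,-0.814],"claw": -1},{"rot": [0,0,0],"delta_pos": [-0.283,0.19,-0.814],"claw": -1},{"rot": [0,0,0],"delta_pos": [-0.283,0.19,-0.814],"claw": -1},{"rot": [0,0,0],"delta_pos": [-0.283,0.19,-0.814],"claw": -1},{"rot": [0,0,0],"delta_pos": [-0.283,0.19,-0.814],"claw": -1},{"rot": [0,0,0],"delta_pos": [-0.283,0.19,-0.814],"claw": -1},{"rot": [0,0,0],"delta_pos": [-0.283,0.19,-0.814],"claw": -1},{"rot": [0,0,0],"delta_pos": [-0.283,0.19,-0.814],"claw": -1},{"rot": [0,0,0],"delta_pos": [-0.283,0.19,-0.814],"claw": -1},{"rot": [0,0,0],"delta_pos": [-0.283,0.19,-0.814],"claw": -1},{"rot": [0,0,0],"delta_pos": [0,0,0],"claw": -1},{"rot": [0,0,0],"delta_pos": [0,0,0],"claw": -1}]}}

```text
time_s: 3.62
position: [0.5014, -0.3446, 0.3051]
tool_rot: [-0.673, -0.218, 0.218, 0.673]
ft_force: [-0.8, 0.2, 0.0]
width: 0.0854
```

Run:
```python
from go import *
need([.5017,-.345,.205],Rdown(.629))
for n in ("side","top"):
    im=snapshot(n)[:,:,::-1].copy(); cv2.imwrite(f"pics/{n}1.png",im)
crop(cv2.imread("pics/side1.png"),270,250,100,120,5,"pics/g1.png"); crop(cv2.imread("pics/top1.png"),370,190,100,90,6,"pics/g2.png")
a=cv2.imread("pics/g1.png");b=cv2.imread("pics/g2.png")
cv2.imwrite("pics/g.png",cv2.resize(np.hstack([a[:540],b]),(800,400)))
```

```text
t 3.62 pos [ 0.5014 -0.3446  0.3051] F [-0.8  0.2  0. ] M [ 0.01  0.02 -0.02] w 0.0854 q [-0.7   0.58  1.5  -0.    1.07 -1.33]
rot units total [-0.0003 -0.0019 -0.0001] deg [-0.02 -0.17 -0.01]
shift units (cur axes) [ 1.000e-03  2.503e+00 -1.500e-02] (target axes) [ 0.     2.503 -0.014]
```

View pics/g.png

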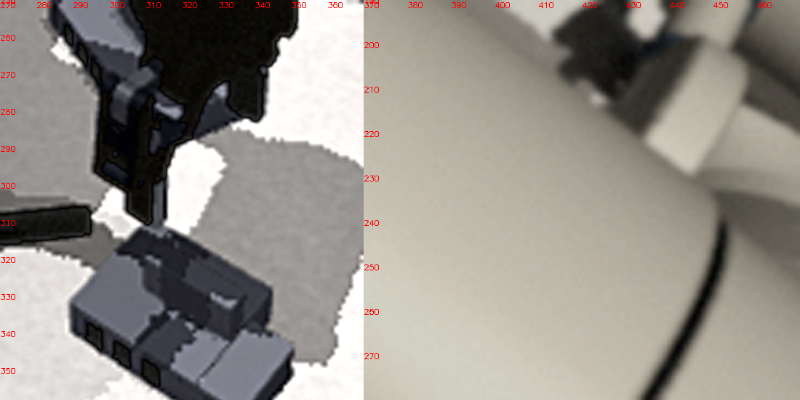

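Request:
{"fn": "jog_arm", "kwargs": {"rows": [{"delta_pos": [0,0.5,0],"claw": -1},{"delta_pos": [0,0.5,0],"claw": -1},{"delta_pos": [0,0.5,0],"claw": -1},{"delta_pos": [0,0.5,0],"claw": -1},{"delta_pos": [0,0.25,0],"claw": -1},{"delta_pos": [0,0.15,0],"claw": -1},{"delta_pos": [0,0.1,0],"claw": -1},{"delta_pos": [0,0,0],"claw": -1}], "grip_force": 40}}

```text
$.rows[0]: bad value
```

```bash
python3 -c "
from go import *
need([.5017,-.345,.205],Rdown(.629))"
```

```text
t 3.72 pos [ 0.5011 -0.3426  0.3058] F [-0.5  0.6 -0.5] M [ 0.05 -0.    0.02] w 0.0854 q [-0.7   0.58  1.5   0.    1.07 -1.33]
rot units total [-0.0005 -0.0008 -0.    ] deg [-0.04 -0.07 -0.  ]
shift units (cur axes) [-0.023  2.52  -0.059] (target axes) [-0.023  2.52  -0.057]
```

Request:
{"fn": "jog_arm", "kwargs": {"rows": [{"rot": [0,0,0],"delta_pos": [0,0.5,0],"claw": -1},{"rot": [0,0,0],"delta_pos": [0,0.5,0],"claw": -1},{"rot": [0,0,0],"delta_pos": [0,0.5,0],"claw": -1},{"rot": [0,0,0],"delta_pos": [0,0.5,0],"claw": -1},{"rot": [0,0,0],"delta_pos": [0,0.25,0],"claw": -1},{"rot": [0,0,0],"delta_pos": [0,0.15,0],"claw": -1},{"rot": [0,0,0],"delta_pos": [0,0.1,0],"claw": -1},{"rot": [0,0,0],"delta_pos": [0,0,0],"claw": -1},{"rot": [0,0,0],"delta_pos": [0,0,0],"claw": -1}], "grip_force": 40}}

```text
time_s: 4.47
position: [0.5016, -0.3431, 0.2067]
tool_rot: [0.673, 0.219, -0.218, -0.672]
ft_force: [-0.0, -0.4, -0.1]
width: 0.0855
```

Run:
```python
from go import *
need([.5017,-.345,.205],Rdown(.629))
cv2.imwrite("pics/side2.png",snapshot("side")[:,:,::-1])
crop(cv2.imread("pics/side2.png"),260,240,110,130,5,"pics/g3.png")
```

```text
t 4.47 pos [ 0.5016 -0.3431  0.2067] F [-0.  -0.4 -0.1] M [-0.01  0.03  0.04] w 0.0855 q [-0.7   0.71  1.57  0.    0.86 -1.33]
rot units total [ 0.0006 -0.0006  0.0002] deg [ 0.05 -0.06  0.01]
shift units (cur axes) [-0.025  0.042 -0.04 ] (target axes) [-0.025  0.042 -0.04 ]
```

View pics/g3.png

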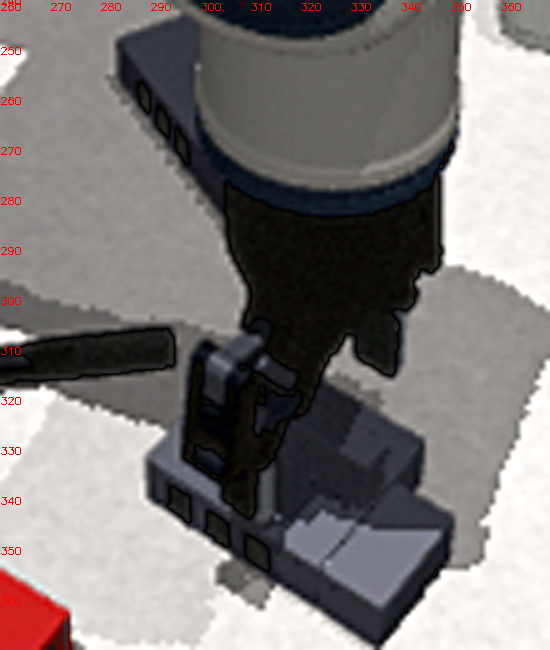

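Request:
{"fn": "jog_arm", "kwargs": {"rows": [{"rot": [0,0,0],"delta_pos": [0,0,0],"claw": 1},{"rot": [0,0,0],"delta_pos": [0,0,0],"claw": 1},{"rot": [0,0,0],"delta_pos": [0,0,0],"claw": 1},{"rot": [0,0,0],"delta_pos": [0,0,0],"claw": 1},{"rot": [0,0,0],"delta_pos": [0,0,0],"claw": 1},{"rot": [0,0,0],"delta_pos": [0,0,0],"claw": 1},{"rot": [0,0,0],"delta_pos": [0,0,0],"claw": 1},{"rot": [0,0,0],"delta_pos": [0,0,0],"claw": 1},{"rot": [0,0,0],"delta_pos": [0,0,0],"claw": 1},{"rot": [0,0,0],"delta_pos": [0,0,0],"claw": 1},{"rot": [0,0,0],"delta_pos": [0,0,0],"claw": 1},{"rot": [0,0,0],"delta_pos": [0,0,0],"claw": 1}], "grip_force": 40}}

```text
time_s: 5.52
position: [0.5014, -0.3431, 0.206]
tool_rot: [0.673, 0.218, -0.218, -0.672]
ft_force: [-0.6, 0.1, 5.5]
width: 0.0154
```

Run:
```python
from go import *
need([.5017,-.345,.205],Rdown(.629))
cv2.imwrite("pics/side3.png",snapshot("side")[:,:,::-1])
crop(cv2.imread("pics/side3.png"),260,240,110,130,5,"pics/g4.png")
```

```text
t 5.52 pos [ 0.5014 -0.3431  0.206 ] F [-0.6  0.1  5.5] M [0.04 0.1  0.01] w 0.0154 q [-0.7   0.71  1.57 -0.    0.86 -1.33]
rot units total [ 0.0002 -0.0008  0.    ] deg [ 0.02 -0.07  0.  ]
shift units (cur axes) [-0.02   0.026 -0.042] (target axes) [-0.021  0.026 -0.042]
```

View pics/g4.png

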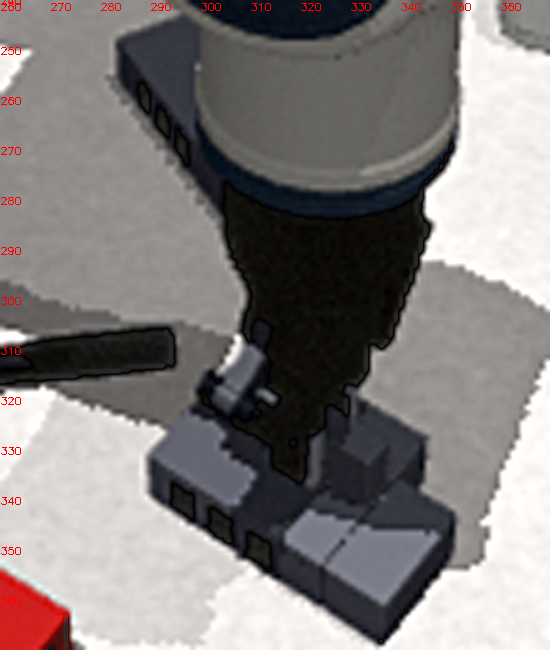

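Request:
{"fn": "jog_arm", "kwargs": {"rows": [{"rot": [0,0,0],"delta_pos": [0,-0.1,0],"claw": 1},{"rot": [0,0,0],"delta_pos": [0,-0.3,0],"claw": 1},{"rot": [0,0,0],"delta_pos": [0,-0.6,0],"claw": 1},{"rot": [0,0,0],"delta_pos": [0,-0.7,0],"claw": 1},{"rot": [0,0,0],"delta_pos": [0,-0.7,0],"claw": 1},{"rot": [0,0,0],"delta_pos": [0,-0.6,0],"claw": 1},{"rot": [0,0,0],"delta_pos": [0,-0.3,0],"claw": 1},{"rot": [0,0,0],"delta_pos": [0,0,0],"claw": 1}]}}

```text
time_s: 6.23
position: [0.5018, -0.3434, 0.3416]
tool_rot: [0.674, 0.219, -0.217, -0.671]
ft_force: [0.5, -1.1, -1.4]
width: 0.0151
```

Run:
```python
from go import *
yaw=.1305; B=Rz(yaw)@BT; Ob=np.array([.619,.0978,.05])
need(Ob+B@[0,0,.266],Rbed(yaw))
cv2.imwrite("pics/side4.png",snapshot("side")[:,:,::-1])
crop(cv2.imread("pics/side4.png"),260,200,130,130,5,"pics/g5.png")
```

```text
t 6.23 pos [ 0.5018 -0.3434  0.3416] F [ 0.5 -1.1 -1.4] M [-0.03 -0.06  0.04] w 0.0151 q [-0.7   0.53  1.47  0.    1.14 -1.33]
rot units total [-0.0662  0.3122 -0.2704] deg [ -5.95  28.09 -24.34]
shift units (cur axes) [6.38  1.229 8.552] (target axes) [ 0.853  1.793 10.555]
```

View pics/g5.png

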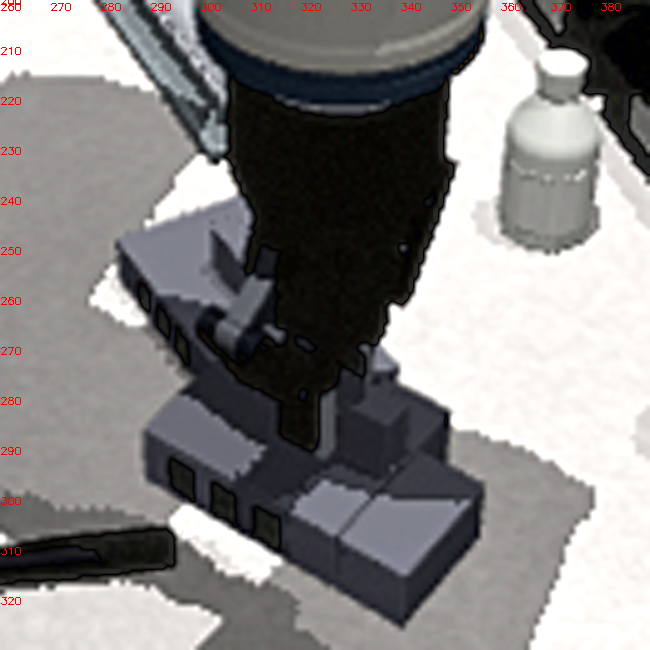

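Request:
{"fn": "jog_arm", "kwargs": {"rows": [{"rot": [-0.011,0.052,-0.045],"delta_pos": [0,0,0],"claw": 1},{"rot": [-0.011,0.052,-0.045],"delta_pos": [0,0,0],"claw": 1},{"rot": [-0.011,0.052,-0.045],"delta_pos": [0,0,0],"claw": 1},{"rot": [-0.011,0.052,-0.045],"delta_pos": [0,0,0],"claw": 1},{"rot": [-0.011,0.052,-0.045],"delta_pos": [0,0,0],"claw": 1},{"rot": [-0.011,0.052,-0.045],"delta_pos": [0,0,0],"claw": 1},{"rot": [0,0,0],"delta_pos": [0.066,0,0.81],"claw": 1},{"rot": [0,0,0],"delta_pos": [0.066,0,0.81],"claw": 1},{"rot": [0,0,0],"delta_pos": [0.066,0,0.81],"claw": 1},{"rot": [0,0,0],"delta_pos": [0.066,0,0.81],"claw": 1},{"rot": [0,0,0],"delta_pos": [0.066,0,0.81],"claw": 1},{"rot": [0,0,0],"delta_pos": [0.066,0,0.81],"claw": 1},{"rot": [0,0,0],"delta_pos": [0.066,0,0.81],"claw": 1},{"rot": [0,0,0],"delta_pos": [0.066,0,0.81],"claw": 1},{"rot": [0,0,0],"delta_pos": [0.066,0,0.81],"claw": 1},{"rot": [0,0,0],"delta_pos": [0.066,0,0.81],"claw": 1},{"rot": [0,0,0],"delta_pos": [0.066,0,0.81],"claw": 1},{"rot": [0,0,0],"delta_pos": [0.066,0,0.81],"claw": 1},{"rot": [0,0,0],"delta_pos": [0.066,0,0.81],"claw": 1}]}}

```text
time_s: 7.87
position: [0.4764, 0.08, 0.353]
tool_rot: [-0.678, -0.195, -0.106, 0.701]
ft_force: [0.7, -0.5, -2.3]
width: 0.0159
```

Request:
{"fn": "jog_arm", "kwargs": {"rows": [{"rot": [0,0,0],"delta_pos": [0,0.5,0],"claw": 1},{"rot": [0,0,0],"delta_pos": [0,0.5,0],"claw": 1},{"rot": [0,0,0],"delta_pos": [0,0.5,0],"claw": 1},{"rot": [0,0,0],"delta_pos": [0,0.3,0],"claw": 1},{"rot": [0,0,0],"delta_pos": [0,0,0],"claw": 1},{"rot": [0,0,0],"delta_pos": [0,0,0],"claw": 1}]}}

```text
time_s: 8.37
position: [0.5066, 0.0827, 0.2874]
tool_rot: [-0.678, -0.195, -0.105, 0.701]
ft_force: [-1.6, -0.6, -2.2]
width: 0.0157
```

Run:
```python
from go import *
yaw=.1305; B=Rz(yaw)@BT; Ob=np.array([.619,.0978,.05])
need(Ob+B@[0,0,.206],Rbed(yaw))
for n in("side","top"):cv2.imwrite(f"pics/{n}5.png",snapshot(n)[:,:,::-1])
crop(cv2.imread("pics/side5.png"),240,120,130,120,6,"pics/g6.png")
crop(cv2.imread("pics/top5.png"),190,140,120,100,6,"pics/g7.png")
```

```text
t 8.37 pos [0.5066 0.0827 0.2874] F [-1.6 -0.6 -2.2] M [-0.05  0.33 -0.  ] w 0.0157 q [ 0.03  0.45  1.92  0.14  0.34 -0.22]
rot units total [-0.0025 -0.001  -0.0046] deg [-0.22 -0.09 -0.42]
shift units (cur axes) [0.07  1.427 0.004] (target axes) [0.06  1.428 0.009]
```

View pics/g6.png

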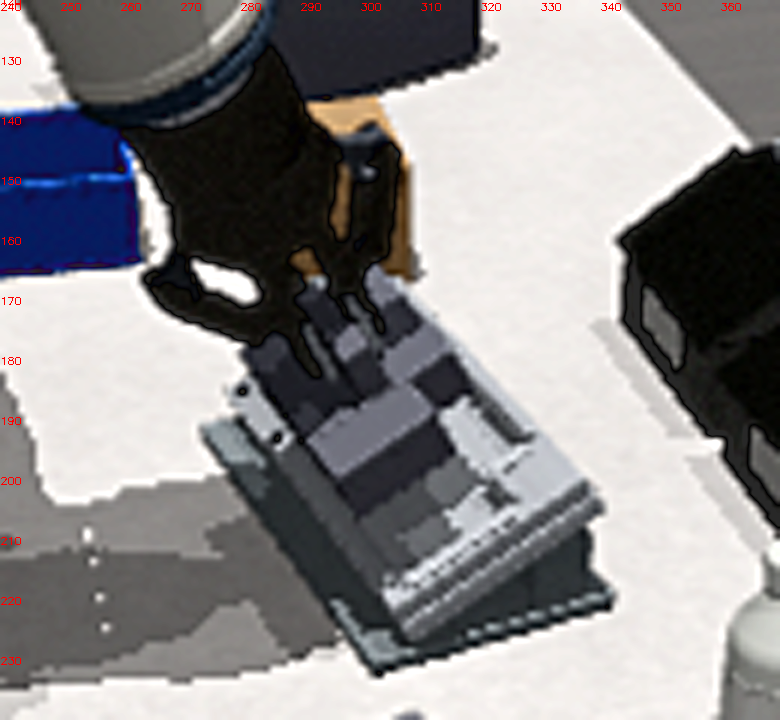

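View pics/g7.png

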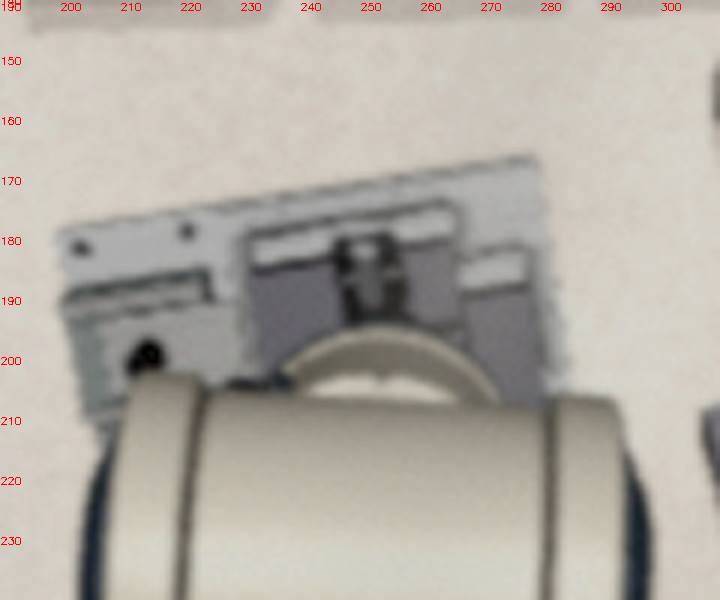

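```bash
cat > held.py <<'E'
from go import *
import sys
dx,dy,dz=[float(a) for a in sys.argv[1:4]]
s=get_state(); Rc=R.from_quat(s['tool_rot']).as_matrix(); Rcas=np.c_[Rc[:,0],Rc[:,2],-Rc[:,1]]
fn=lambda p,L:(np.array(L,float)/1000+[dx,dy,dz])@Rcas.T+s['position']+Rc[:,1]*.206
bp=[.619,.0978,.1305]
for n,a in(('top',(220,160,70,55,10)),('side',(282,150,65,70,9))):
    im=cv2.imread(f"pics/{n}5.png")
    crop(im,*a,f"pics/h_{n}.png",segs(n,fn,0,CAS,(0,255,255))+segs(n,bedP,bp,BED[:6],(0,0,255))+segs(n,bedP,bp,BED[12:],(255,0,255)))
E
python3 held.py 0 0 0
```

```text
(no output)
```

View pics/h_top.png

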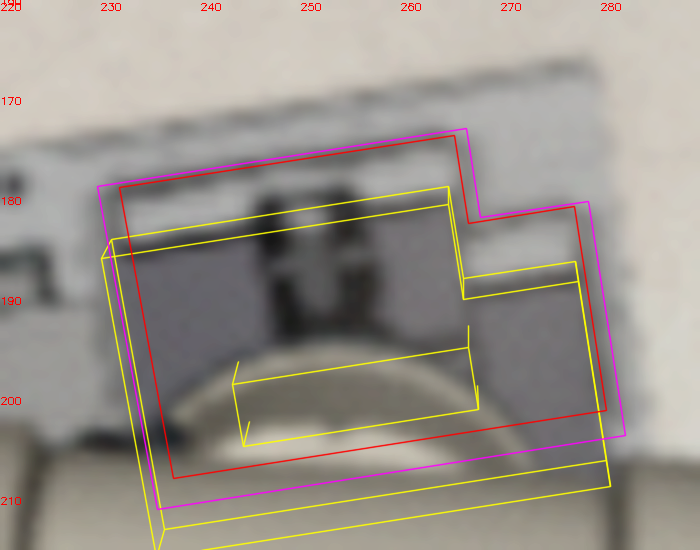

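View pics/h_side.png

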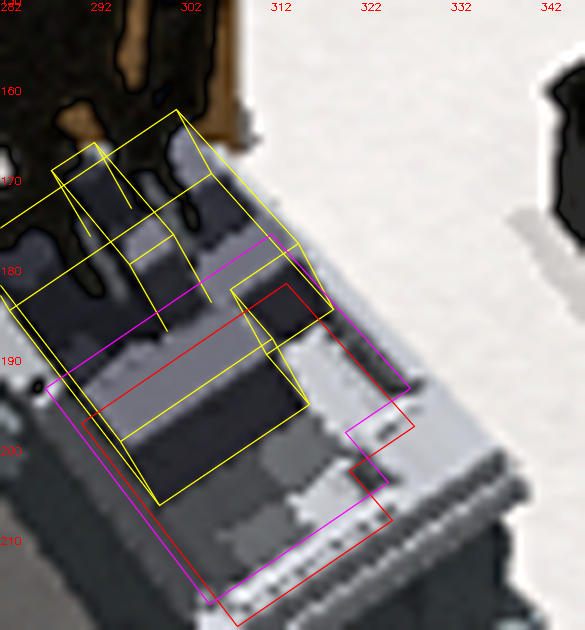

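Request:
{"fn": "jog_arm", "kwargs": {"rows": [{"rot": [-0.002,-0.001,-0.004],"delta_pos": [0.06,0.1,0],"claw": 1},{"rot": [0,0,0],"delta_pos": [0,0.3,0],"claw": 1},{"rot": [0,0,0],"delta_pos": [0,0.3,0],"claw": 1},{"rot": [0,0,0],"delta_pos": [0,0.15,0],"claw": 1},{"rot": [0,0,0],"delta_pos": [0,0.05,0],"claw": 1},{"rot": [0,0,0],"delta_pos": [0,0,0],"claw": 1}]}}

```text
time_s: 8.97
position: [0.5245, 0.085, 0.2568]
tool_rot: [-0.679, -0.198, -0.108, 0.699]
ft_force: [-0.6, 0.4, -1.9]
width: 0.015
```

Run:
```python
from go import *
yaw=.1305; B=Rz(yaw)@BT; Ob=np.array([.619,.0978,.05])
need(Ob+B@[0,0,.206],Rbed(yaw))
for n in("side","top"):cv2.imwrite(f"pics/{n}6.png",snapshot(n)[:,:,::-1])
crop(cv2.imread("pics/side6.png"),265,150,80,80,5,"pics/a.png")
crop(cv2.imread("pics/top6.png"),215,155,80,80,5,"pics/b.png")
cv2.imwrite("pics/g8.png",np.hstack([cv2.imread("pics/a.png"),cv2.imread("pics/b.png")]))
```

```text
t 8.97 pos [0.5245 0.085  0.2568] F [-0.6  0.4 -1.9] M [0.01 0.37 0.01] w 0.015 q [ 0.04  0.53  1.91  0.15  0.27 -0.23]
rot units total [-0.0003  0.0001  0.0012] deg [-0.02  0.01  0.11]
shift units (cur axes) [-0.026  0.544  0.01 ] (target axes) [-0.025  0.544  0.01 ]
```

View pics/g8.png

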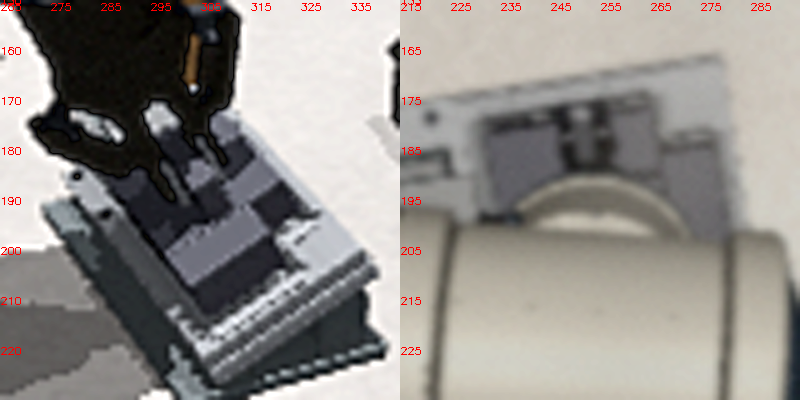

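Request:
{"fn": "jog_arm", "kwargs": {"rows": [{"rot": [0,0,0],"delta_pos": [0,0.1,0],"claw": 1},{"rot": [0,0,0],"delta_pos": [0,0.1,0],"claw": 1},{"rot": [0,0,0],"delta_pos": [0,0.05,0],"claw": 1},{"rot": [0,0,0],"delta_pos": [0,0,0],"claw": 1}]}}

```text
time_s: 9.4
position: [0.5288, 0.0859, 0.2476]
tool_rot: [-0.678, -0.199, -0.108, 0.699]
ft_force: [0.0, 5.6, -2.2]
width: 0.0154
```

```bash
cat > n.py <<'E'
from go import *
yaw=.1305; B=Rz(yaw)@BT; Ob=np.array([.619,.0978,.05])
need(Ob+B@[0,0,.206],Rbed(yaw))
s=get_state(); print('F in bed axes',(B.T@s['ft_force']).round(1),'M',(B.T@s['moment']).round(2))
E
python3 n.py
```

```text
t 9.4 pos [0.5288 0.0859 0.2476] F [ 0.   5.6 -2.2] M [0.82 0.3  0.44] w 0.0154 q [ 0.04  0.55  1.91  0.16  0.25 -0.24]
rot units total [-0.0005  0.0003  0.0014] deg [-0.05  0.03  0.13]
shift units (cur axes) [-0.028  0.289  0.   ] (target axes) [-0.028  0.289  0.001]
F in bed axes [-0.2  5.5 -2.3] M [0.96 0.19 0.04]
```

Request:
{"fn": "jog_arm", "kwargs": {"rows": [{"rot": [0,0,0],"delta_pos": [0,0,0.04],"claw": 1},{"rot": [0,0,0],"delta_pos": [0,0,0.03],"claw": 1},{"rot": [0,0,0],"delta_pos": [0,0,0],"claw": 1}]}}

```text
time_s: 9.65
position: [0.5283, 0.0885, 0.2478]
tool_rot: [-0.679, -0.198, -0.108, 0.699]
ft_force: [-0.5, 0.9, -1.7]
width: 0.0159
```

```bash
python3 n.py
```

```text
t 9.65 pos [0.5283 0.0885 0.2478] F [-0.5  0.9 -1.7] M [-0.07  0.35 -0.01] w 0.0159 q [ 0.04  0.55  1.91  0.15  0.25 -0.23]
rot units total [-0.0003  0.0001  0.0012] deg [-0.03  0.01  0.11]
shift units (cur axes) [-0.024  0.294 -0.064] (target axes) [-0.024  0.294 -0.064]
F in bed axes [-1.1  0.9 -1.4] M [-0.02  0.36  0.  ]
```

Request:
{"fn": "jog_arm", "kwargs": {"rows": [{"rot": [0,0,0],"delta_pos": [0,0.06,0],"claw": 1},{"rot": [0,0,0],"delta_pos": [0,0.06,0],"claw": 1},{"rot": [0,0,0],"delta_pos": [0,0,0],"claw": 1}]}}

```text
time_s: 9.9
position: [0.5305, 0.0885, 0.2431]
tool_rot: [-0.679, -0.198, -0.108, 0.699]
ft_force: [0.2, -0.3, -2.1]
width: 0.0152
```

```bash
python3 n.py
```

```text
t 9.9 pos [0.5305 0.0885 0.2431] F [ 0.2 -0.3 -2.1] M [-0.04  0.38 -0.03] w 0.0152 q [ 0.04  0.56  1.91  0.16  0.24 -0.23]
rot units total [-0.0003  0.      0.0011] deg [-0.02  0.    0.1 ]
shift units (cur axes) [-0.025  0.164 -0.058] (target axes) [-0.024  0.164 -0.058]
F in bed axes [-0.7 -0.3 -2. ] M [-0.    0.38 -0.03]
```

Free so far, about 6.5 mm left. I'll go down in finer steps.

Request:
{"fn": "jog_arm", "kwargs": {"rows": [{"rot": [0,0,0],"delta_pos": [0,0.05,0],"claw": 1},{"rot": [0,0,0],"delta_pos": [0,0.05,0],"claw": 1},{"rot": [0,0,0],"delta_pos": [0,0.02,0],"claw": 1},{"rot": [0,0,0],"delta_pos": [0,0,0],"claw": 1}]}}

```text
time_s: 10.23
position: [0.5324, 0.0888, 0.2389]
tool_rot: [-0.679, -0.198, -0.108, 0.699]
ft_force: [0.3, 0.0, -2.1]
width: 0.0156
```

```bash
python3 n.py
```

```text
t 10.23 pos [0.5324 0.0888 0.2389] F [ 0.3  0.  -2.1] M [-0.08  0.43  0.02] w 0.0156 q [ 0.04  0.57  1.9   0.16  0.24 -0.23]
rot units total [-0.0003  0.      0.0012] deg [-0.03  0.    0.1 ]
shift units (cur axes) [-0.025  0.05  -0.06 ] (target axes) [-0.025  0.05  -0.06 ]
F in bed axes [-0.6 -0.  -2.1] M [-0.01  0.44  0.03]
```

Request:
{"fn": "jog_arm", "kwargs": {"rows": [{"rot": [0,0,0],"delta_pos": [0,0.025,0],"claw": 1},{"rot": [0,0,0],"delta_pos": [0,0.02,0],"claw": 1},{"rot": [0,0,0],"delta_pos": [0,0,0],"claw": 1}]}}

```text
time_s: 10.48
position: [0.5332, 0.089, 0.2374]
tool_rot: [-0.679, -0.199, -0.108, 0.699]
ft_force: [-0.4, -0.4, -3.0]
width: 0.015
```

```bash
python3 n.py
```

```text
t 10.48 pos [0.5332 0.089  0.2374] F [-0.4 -0.4 -3. ] M [-0.03  0.38 -0.02] w 0.015 q [ 0.04  0.57  1.9   0.16  0.23 -0.24]
rot units total [-0.0003  0.0001  0.0013] deg [-0.03  0.01  0.12]
shift units (cur axes) [-0.026  0.008 -0.061] (target axes) [-0.026  0.008 -0.061]
F in bed axes [-1.7 -0.3 -2.6] M [ 0.01  0.38 -0.03]
```

Request:
{"fn": "jog_arm", "kwargs": {"rows": [{"rot": [0,0,0],"delta_pos": [0,0.015,0],"claw": 1},{"rot": [0,0,0],"delta_pos": [0,0.015,0],"claw": 1},{"rot": [0,0,0],"delta_pos": [0,0,0],"claw": 1}]}}

```text
time_s: 10.73
position: [0.5335, 0.089, 0.2368]
tool_rot: [-0.679, -0.199, -0.109, 0.699]
ft_force: [-5.1, -1.3, 7.3]
width: 0.0155
```

```bash
python3 n.py
```

```text
t 10.73 pos [0.5335 0.089  0.2368] F [-5.1 -1.3  7.3] M [-0.11  0.61  0.02] w 0.0155 q [ 0.04  0.57  1.9   0.16  0.23 -0.24]
rot units total [-0.0003  0.0001  0.0016] deg [-0.02  0.01  0.15]
shift units (cur axes) [-0.027 -0.011 -0.06 ] (target axes) [-0.027 -0.011 -0.06 ]
F in bed axes [-1.6 -0.6  8.8] M [-0.02  0.62  0.03]
```

Request:
{"fn": "jog_arm", "kwargs": {"rows": [{"rot": [0,0,0],"delta_pos": [0,-0.01,0],"claw": 0.3},{"rot": [0,0,0],"delta_pos": [0,0,0],"claw": 0},{"rot": [0,0,0],"delta_pos": [0,0,0],"claw": 0},{"rot": [0,0,0],"delta_pos": [0,0,0],"claw": 0},{"rot": [0,0,0],"delta_pos": [0,0,0],"claw": 0},{"rot": [0,0,0],"delta_pos": [0,0,0],"claw": 0}]}}

```text
time_s: 11.23
position: [0.5335, 0.089, 0.2368]
tool_rot: [-0.679, -0.199, -0.108, 0.699]
ft_force: [-0.2, -0.1, -1.0]
width: 0.0427
```

```bash
python3 n.py
```

```text
t 11.23 pos [0.5335 0.089  0.2368] F [-0.2 -0.1 -1. ] M [-0.07  0.21  0.03] w 0.0427 q [ 0.04  0.57  1.9   0.16  0.23 -0.24]
rot units total [-0.0003  0.0001  0.0014] deg [-0.03  0.01  0.12]
shift units (cur axes) [-0.027 -0.01  -0.061] (target axes) [-0.027 -0.01  -0.061]
F in bed axes [-0.6 -0.  -0.8] M [-0.03  0.21  0.04]
```

Request:
{"fn": "jog_arm", "kwargs": {"rows": [{"rot": [0,0,0],"delta_pos": [0,-0.15,0],"claw": 0},{"rot": [0,0,0],"delta_pos": [0,-0.5,0],"claw": 0},{"rot": [0,0,0],"delta_pos": [0,-0.7,0],"claw": 0},{"rot": [0,0,0],"delta_pos": [0,-0.7,0],"claw": 1},{"rot": [0,0,0],"delta_pos": [0,-0.45,0.5],"claw": 1},{"rot": [0,0,0],"delta_pos": [0,0,0.9],"claw": 1},{"rot": [0,0,0],"delta_pos": [0,0,0.9],"claw": 1},{"rot": [0,0,0],"delta_pos": [0,0,0.9],"claw": 1},{"rot": [0,0,0],"delta_pos": [0,0,0.4],"claw": 1},{"rot": [0,0,0],"delta_pos": [0,0,0],"claw": 1},{"rot": [0,0,0],"delta_pos": [0,0,0],"claw": 1}]}}

```text
time_s: 12.15
position: [0.4721, 0.2269, 0.3276]
tool_rot: [-0.678, -0.199, -0.108, 0.699]
ft_force: [0.3, -0.8, 0.1]
width: 0.0003
```

```bash
python3 n.py
python3 - <<'E'
from go import *
for n in("side","top"):cv2.imwrite(f"pics/{n}7.png",snapshot(n)[:,:,::-1])
crop(cv2.imread("pics/side7.png"),268,150,80,90,7,"pics/a7.png")
crop(cv2.imread("pics/top7.png"),195,155,95,80,7,"pics/b7.png")
E
```

```text
t 12.15 pos [0.4721 0.2269 0.3276] F [ 0.3 -0.8  0.1] M [-0.01  0.19  0.01] w 0.0003 q [ 0.36  0.4   1.85 -0.22  0.47  0.4 ]
rot units total [-0.0007  0.0013  0.0014] deg [-0.06  0.12  0.13]
shift units (cur axes) [-0.027  2.497 -3.681] (target axes) [-0.014  2.502 -3.678]
F in bed axes [ 0.2 -0.8 -0. ] M [ 0.01  0.19 -0.  ]
```

View pics/a7.png

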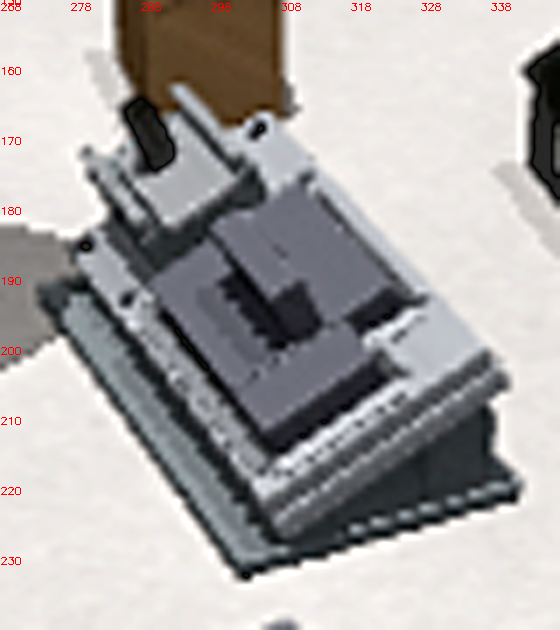

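View pics/b7.png

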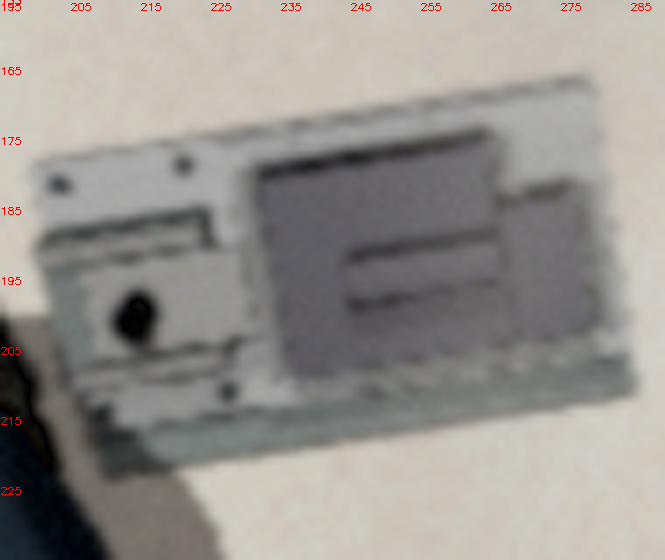

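Run:
```python
from go import *
bp=[.619,.0995,.1305]
A=[]
for n,a in(('side',(275,165,70,60,6)),('top',(222,162,65,60,6))):
    im=cv2.imread(f"pics/{n}7.png")
    crop(im,*a,f"pics/s_{n}.png",segs(n,bedP,bp,CAS[6:12]+CAS[18:22],(0,255,255))); A.append(cv2.imread(f"pics/s_{n}.png"))
cv2.imwrite("pics/s.png",np.hstack(A))
```

```text
(no output)
```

View pics/s.png

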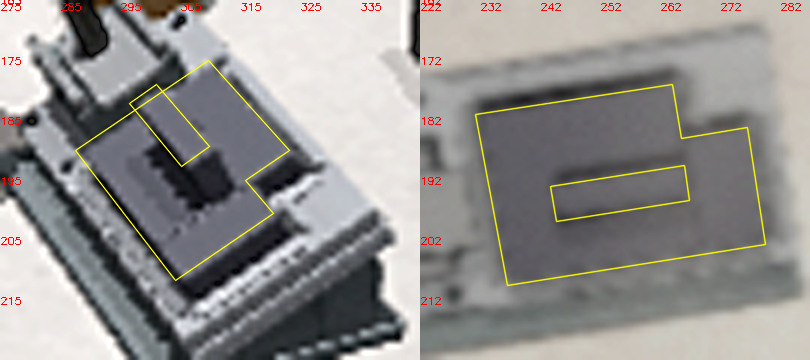

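Request:
{"fn": "jog_arm", "kwargs": {"rows": [{"rot": [0,0,0],"delta_pos": [0,0.5,0],"claw": 1},{"rot": [0,0,0],"delta_pos": [0,0.6,0],"claw": 1},{"rot": [0,0,0],"delta_pos": [0,0.5,0],"claw": 1},{"rot": [0,0,0],"delta_pos": [0,0.25,0],"claw": 1},{"rot": [0,0,0],"delta_pos": [0,0,0],"claw": 1},{"rot": [0,0,0],"delta_pos": [0,0,0],"claw": 1}]}}

```text
time_s: 12.75
position: [0.5038, 0.2296, 0.2604]
tool_rot: [-0.679, -0.198, -0.108, 0.699]
ft_force: [-0.3, -0.4, -0.2]
width: -0.0002
```

```bash
cat > n2.py <<'E'
from go import *
yaw=.1305; B=Rz(yaw)@BT; Ob=np.array([.619,.099,.05])
s=get_state(); p=s['position']; Rc=R.from_quat(s['tool_rot']).as_matrix()
print('t',round(s['time_s'],2),'TCP bed mm',(1000*B.T@(p-Ob)).round(1),'tip bed mm',(1000*B.T@(p+.173*Rc[:,1]-Ob)).round(1),'F bed',(B.T@s['ft_force']).round(1),'rot',(R.from_matrix(Rc.T@Rbed(yaw)).as_rotvec()/(np.pi/2)).round(4))
E
python3 n2.py
python3 - <<'E'
from go import *
for n in("side","top"):cv2.imwrite(f"pics/{n}8.png",snapshot(n)[:,:,::-1])
crop(cv2.imread("pics/side8.png"),258,130,80,90,6,"pics/a8.png")
crop(cv2.imread("pics/top8.png"),190,155,95,80,6,"pics/b8.png")
cv2.imwrite("pics/g9.png",cv2.resize(np.hstack([cv2.imread("pics/a8.png")[:480],cv2.imread("pics/b8.png")]),(800,366)))
E
```

```text
t 12.75 TCP bed mm [  0.8 144.5 231.8] tip bed mm [  1.  144.4  58.8] F bed [-0.4 -0.4 -0. ] rot [ 0.0002 -0.0005  0.0007]
```

View pics/g9.png

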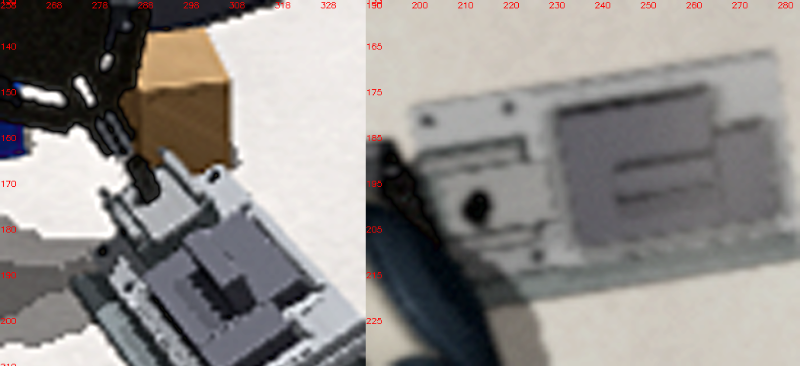

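Request:
{"fn": "jog_arm", "kwargs": {"rows": [{"rot": [0,0,0],"delta_pos": [0,0.15,0],"claw": 1},{"rot": [0,0,0],"delta_pos": [0,0.1,0],"claw": 1},{"rot": [0,0,0],"delta_pos": [0,0,-0.1],"claw": 1},{"rot": [0,0,0],"delta_pos": [0,0,-0.1],"claw": 1},{"rot": [0,0,0],"delta_pos": [0,0,-0.1],"claw": 1},{"rot": [0,0,0],"delta_pos": [0,0,-0.1],"claw": 1}]}}

```text
time_s: 13.35
position: [0.51, 0.2146, 0.2514]
tool_rot: [-0.679, -0.199, -0.108, 0.699]
ft_force: [-1.1, 0.9, 0.1]
width: 0.0001
```

```bash
python3 n2.py
python3 - <<'E'
from go import *
for n in("side","top"):cv2.imwrite(f"pics/{n}9.png",snapshot(n)[:,:,::-1])
crop(cv2.imread("pics/side9.png"),258,130,80,90,6,"pics/a8.png")
crop(cv2.imread("pics/top9.png"),190,155,95,80,6,"pics/b8.png")
cv2.imwrite("pics/g10.png",cv2.resize(np.hstack([cv2.imread("pics/a8.png")[:480],cv2.imread("pics/b8.png")]),(800,366)))
E
```

```text
t 13.35 TCP bed mm [  0.8 128.7 221.9] tip bed mm [  1.2 128.8  48.9] F bed [-0.8  1.   0.5] rot [-0.0003  0.0001  0.0014]
```

View pics/g10.png

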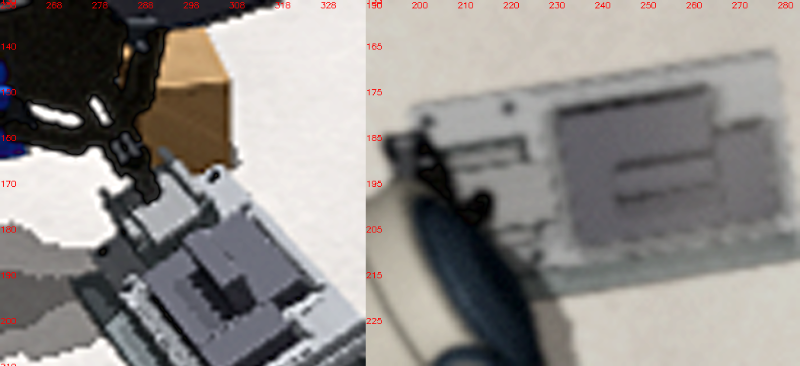

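Request:
{"fn": "jog_arm", "kwargs": {"rows": [{"rot": [0,0,0],"delta_pos": [0,0,-0.075],"claw": 1},{"rot": [0,0,0],"delta_pos": [0,0,-0.075],"claw": 1},{"rot": [0,0,0],"delta_pos": [0,0,-0.075],"claw": 1},{"rot": [0,0,0],"delta_pos": [0,0,-0.075],"claw": 1},{"rot": [0,0,0],"delta_pos": [0,0,-0.075],"claw": 1},{"rot": [0,0,0],"delta_pos": [0,0,-0.075],"claw": 1},{"rot": [0,0,0],"delta_pos": [0,0,-0.075],"claw": 1}]}}

```text
time_s: 14.03
position: [0.5128, 0.1939, 0.2514]
tool_rot: [-0.679, -0.199, -0.108, 0.699]
ft_force: [-0.8, 1.7, 1.6]
width: 0.0
```

```bash
python3 n2.py
python3 - <<'E'
from go import *
for n in("side","top"):cv2.imwrite(f"pics/{n}10.png",snapshot(n)[:,:,::-1])
crop(cv2.imread("pics/side10.png"),258,130,80,90,6,"pics/a8.png")
crop(cv2.imread("pics/top10.png"),190,155,95,80,6,"pics/b8.png")
cv2.imwrite("pics/g11.png",cv2.resize(np.hstack([cv2.imread("pics/a8.png")[:480],cv2.imread("pics/b8.png")]),(800,366)))
E
```

```text
t 14.03 TCP bed mm [  0.9 107.9 221.8] tip bed mm [  1.3 108.   48.8] F bed [0.2 1.8 1.7] rot [-0.0003  0.0001  0.0014]
```

View pics/g11.png

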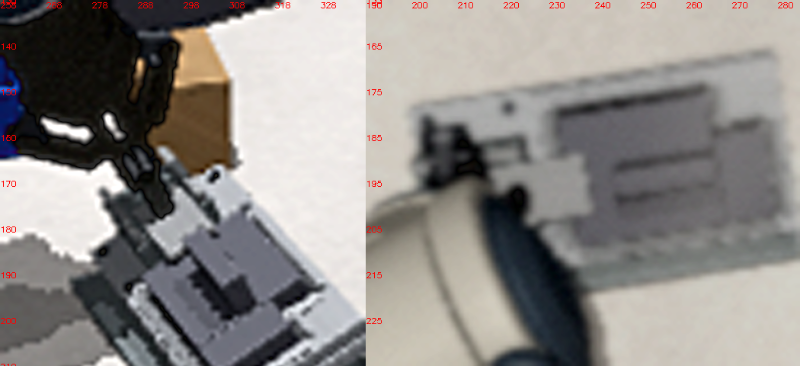

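Request:
{"fn": "jog_arm", "kwargs": {"rows": [{"rot": [0,0,0],"delta_pos": [0,0,-0.05],"claw": 1},{"rot": [0,0,0],"delta_pos": [0,0,-0.05],"claw": 1},{"rot": [0,0,0],"delta_pos": [0,0,-0.05],"claw": 1},{"rot": [0,0,0],"delta_pos": [0,0,0],"claw": 1}]}}

```text
time_s: 14.47
position: [0.5136, 0.188, 0.2513]
tool_rot: [-0.679, -0.198, -0.108, 0.699]
ft_force: [-0.5, 0.1, 0.1]
width: 0.0001
```

```bash
python3 n2.py
```

```text
t 14.47 TCP bed mm [  0.8 101.9 221.7] tip bed mm [  1.2 102.   48.7] F bed [-0.4  0.1  0.3] rot [-0.0002  0.0001  0.0013]
```

Request:
{"fn": "jog_arm", "kwargs": {"rows": [{"rot": [0,0,0],"delta_pos": [0,0,-0.04],"claw": 1},{"rot": [0,0,0],"delta_pos": [0,0,-0.03],"claw": 1},{"rot": [0,0,0],"delta_pos": [0,0,0],"claw": 1}]}}

```text
time_s: 14.72
position: [0.5139, 0.1853, 0.2513]
tool_rot: [-0.679, -0.198, -0.108, 0.699]
ft_force: [-0.0, -0.3, -0.1]
width: -0.0002
```

```bash
python3 n2.py
```

```text
t 14.72 TCP bed mm [  0.8  99.2 221.7] tip bed mm [ 1.2 99.3 48.7] F bed [-0.1 -0.3 -0.1] rot [-0.0002  0.0001  0.0013]
```

Request:
{"fn": "jog_arm", "kwargs": {"rows": [{"rot": [0,0,0],"delta_pos": [0,0,-0.025],"claw": 1},{"rot": [0,0,0],"delta_pos": [0,0,-0.025],"claw": 1}]}}

```text
time_s: 14.88
position: [0.5141, 0.1837, 0.2513]
tool_rot: [-0.678, -0.199, -0.108, 0.699]
ft_force: [-4.7, 19.2, -0.1]
width: -0.0002
```

```bash
python3 n2.py
python3 - <<'E'
from go import *
for n in("side","top"):cv2.imwrite(f"pics/{n}11.png",snapshot(n)[:,:,::-1])
crop(cv2.imread("pics/side11.png"),258,130,80,90,6,"pics/a8.png")
crop(cv2.imread("pics/top11.png"),190,155,95,80,6,"pics/b8.png")
cv2.imwrite("pics/g12.png",cv2.resize(np.hstack([cv2.imread("pics/a8.png")[:480],cv2.imread("pics/b8.png")]),(800,366)))
E
```

```text
t 14.88 TCP bed mm [  0.8  97.7 221.8] tip bed mm [ 1.2 97.8 48.8] F bed [-2.  19.7  0.8] rot [-0.0005  0.0002  0.0015]
```

View pics/g12.png

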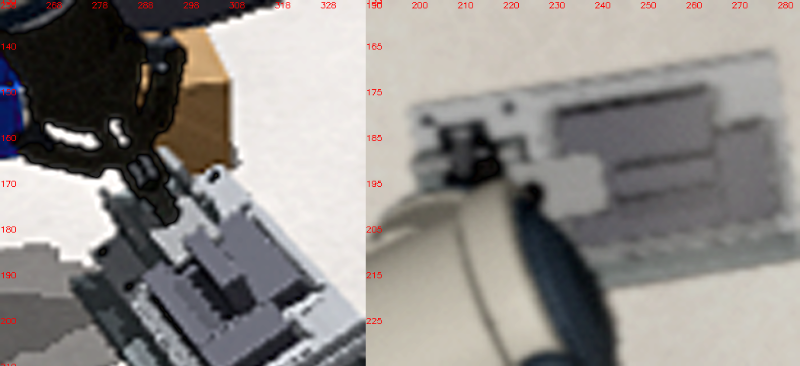

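Request:
{"fn": "jog_arm", "kwargs": {"rows": [{"rot": [0,0,0],"delta_pos": [0,0,0.1],"claw": 1},{"rot": [0,0,0],"delta_pos": [0,0,0.25],"claw": 1},{"rot": [0,0,0],"delta_pos": [0,-0.1,0.2],"claw": 1},{"rot": [0,0,0],"delta_pos": [0,-0.5,0],"claw": 1},{"rot": [0,0,0],"delta_pos": [0,-0.8,0],"claw": 1},{"rot": [0,0,0],"delta_pos": [0,-0.8,0.4],"claw": 1},{"rot": [0,0,0],"delta_pos": [0,-0.6,0.8],"claw": 1},{"rot": [0,0,0],"delta_pos": [0,0,0.9],"claw": 1},{"rot": [0,0,0],"delta_pos": [0,0,0.9],"claw": 1},{"rot": [0,0,0],"delta_pos": [0,0,0.5],"claw": 1},{"rot": [0,0,0],"delta_pos": [0,0,0],"claw": 1},{"rot": [0,0,0],"delta_pos": [0,0,0],"claw": 1}]}}

```text
time_s: 15.98
position: [0.4455, 0.3388, 0.3527]
tool_rot: [-0.678, -0.199, -0.108, 0.699]
ft_force: [-0.4, -0.1, 0.1]
width: 0.0001
```

```bash
python3 n2.py
python3 - <<'E'
from go import *
A={}
for n in("side","top"):cv2.imwrite(f"pics/{n}12.png",snapshot(n)[:,:,::-1])
bp=[.619,.099,.1305]; sl=32
a=np.linspace(0,2*np.pi,13)[:-1]; circ=lambda z:loop([(8*np.cos(t),112-sl+8*np.sin(t)) for t in a],z)
TH=loop([(18,38),(18,70),(-18,70),(-18,38)],39)
for n,bx in(('side',(268,150,75,75,8)),('top',(195,155,95,70,8))):
    im=cv2.imread(f"pics/{n}12.png"); crop(im,*bx,f"pics/f_{n}.png"); crop(im,*bx,f"pics/fo_{n}.png",segs(n,bedP,bp,CAS[6:12],(0,255,255))+segs(n,bedP,bp,TH,(0,0,255))+segs(n,bedP,bp,circ(71),(255,255,0)))
a=cv2.imread("pics/f_side.png");b=cv2.imread("pics/fo_side.png");c=cv2.imread("pics/f_top.png");d=cv2.imread("pics/fo_top.png")
R_=lambda i:cv2.resize(i,(400,300))
cv2.imwrite("pics/fin.png",np.vstack([np.hstack([R_(a),R_(b)]),np.hstack([R_(c),R_(d)])]))
E
```

```text
t 15.98 TCP bed mm [2.000e-01 2.603e+02 3.338e+02] tip bed mm [  0.6 260.5 160.8] F bed [-0.3 -0.   0.3] rot [-0.0007  0.0013  0.0013]
```

View pics/fin.png

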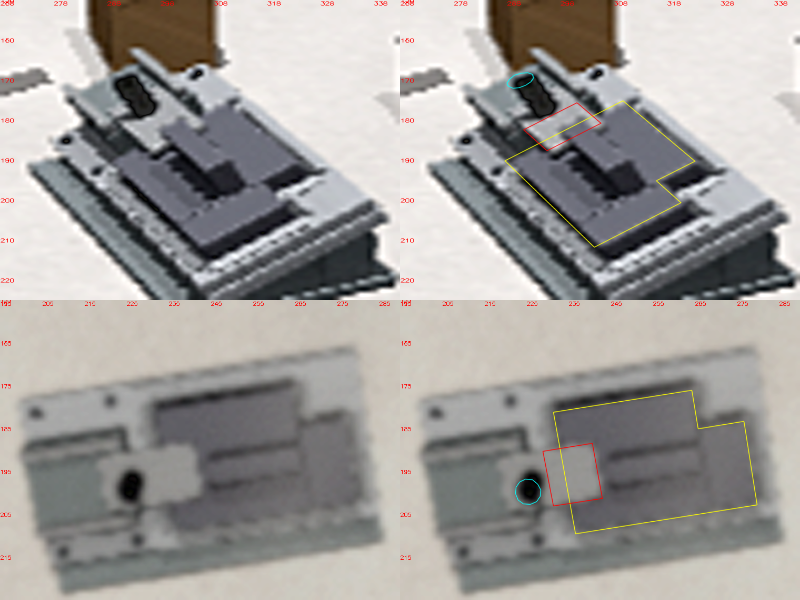

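View pics/side12.png

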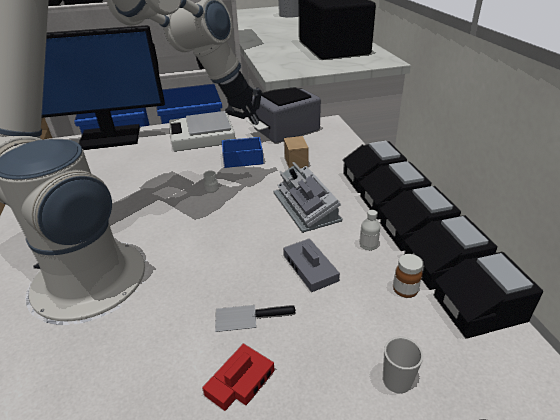

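```bash
python3 -c "
from plant import *
print(sign_off()); print(get_state()['time_s'])"
```

```text
the job is handed in; nothing more can be done
None
the job is handed in; nothing more can be done
```

I gripped the grey notched cassette by its rib and lowered it into the pocket until it rested on the floor. Then I let go, pushed the slide to its end stop with shut fingers, and backed well clear. The job was handed in at about 16 s.

**Lowering:** on the way down the cassette touched the −y wall at about 5.5 N. Shifting it 2.8 mm toward +y cleared that. It met the floor at the expected height with about 9 N.

**Slide:** it stopped firmly at about 20 N, where fully in was expected.

**Last pictures:** both views show the cassette flat and square, with the slide's tip at the fully-in mark over its end. The red look-alike and the other objects appear where they were. The force on the tool was near zero.

**Where checks disagreed:** the two cameras differed by 2–4 mm in y on the cassette and the stand. The detection network's side-view marks for the stand and slide post were well off, so I used fits to the picture edges and contact force instead.

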